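# Seat a capacitor module and lay a straightedge along it

## Task

Seat the capacitor module fully down on the two pegs of the test fixture and let go of it. Then take the straightedge from the sloping rest and lay it flat, grip upwards, on the fixture's open ledge, roughly centred and flush along the whole long side of the module's plate, to show that the module sits square. Set both parts down rather than dropping them, and leave the meter, the drum and the screwdriver where they are.

Things in the scene. Friction and masses are not known exactly. Their poses are not given: they have to be found in the camera images.
- fixture: Test fixture, fixed, but standing elsewhere each time: dark steel plate 180 (x) x 220 (y) x 10 mm on the bench, two steel pegs on it, a black terminal bar along its +x edge (24 mm high above the plate, near face 74 mm from the middle). Origin: middle of its underside, z up. Its -x part, from the module's plate (x = -5 mm) to x = -90 mm, is the bare open ledge.
- seat (a point): The module's seat: point on the top of the fixture's plate, 10 mm above the bench, midway between the two upright pegs, at x = +30 mm of the fixture; same axes (z up, -x over the open ledge). Pegs at y = +66 and -66 mm, 12 mm in diameter, 28 mm high above the plate, the last 8 mm tapering to 6 mm.
- module_c (a point): Capacitor module, loose, 0.4-0.65 kg, upright on the bench: aluminium plate 70 (x) x 160 (y) x 20 mm with square 16 mm through-holes at y = +66 and -66 mm; on it, centred, grey blocks 36 (x) x 90 (y) x 40 mm, gripped across x. Point: its centre, 30 mm above its underside; z up. Seated: underside on the fixture's plate, pegs through the holes (2 mm play), x along the seat's x or turned half round.
- edge_c (a point): Straightedge, loose, 0.25-0.42 kg: aluminium bar 44 (x) x 180 (y) x 12 mm; upright black grip 12 (x) x 70 (y) x 32 mm mid-top, pinched across x. Alike if turned half round; slides with under 6 N. Point: its centre, 22 mm above the underside; z out of the top. At first on the rest, leaning 35 deg about y, +x side uphill, -x edge at the lip. Laid flush: 57 mm from the module's centre along x.
- rest: Sloping rest, dark, fixed, but standing elsewhere each time, on one side of the fixture or the other. Its 64 x 170 mm slope rises towards its +x at 35 degrees, the slope's middle 50 mm above the bench; an 8 mm high lip runs along the low edge. Origin on the bench under the slope's middle, z up.
- meter: Bystander: handheld meter lying on the bench, 150 x 75 x 32 mm, origin in the middle of its underside.
- coil: Bystander: drum-shaped inductor standing on the bench, 90 mm in diameter, 100 mm high with its two terminals, origin in the middle of its underside.
- screwdriver: Bystander: screwdriver lying on the bench, 170 mm long, about 30 mm thick at the handle.
There are look-alikes about, which are no part of the job. Leave any green, pink or purple look-alike of the part that bears module_c alone.

How it is judged:
On the way:
1. the module is seated fully down on the pegs and let go, the straightedge still on its rest (z of module_c in the frame of seat between 0.026 and 0.0325 m and horizontal distance between module_c and seat below 0.004 m and angle between the x axis of module_c and the x axis of seat, either way round below 0.06 rad and angle between module_c's own z axis and vertical below 0.04 rad and contact force between module and the fingers below 0.1 N and distance of edge_c from where it was at the start of the episode below 0.02 m), for 0.2 s.
At the end, for the whole second after the job is handed in: Module fully down on the pegs (within 2.5 mm in height, 4 mm sideways, 0.06 rad), upright. Straightedge flat on the ledge, grip up, against the long side of the module's plate: gap under 2.2 mm, parallel within 0.022 rad, middles within 30 mm lengthways. Both at rest (z of module_c in the frame of seat between 0.026 and 0.0325 m and horizontal distance between module_c and seat below 0.004 m and angle between the x axis of module_c and the x axis of seat, either way round below 0.06 rad and angle between each of module_c, edge_c's own z axis and vertical below 0.04 rad and z of edge_c in the frame of seat between 0.0195 and 0.0245 m and angle between the x axis of edge_c and the x axis of module_c, either way round below 0.022 rad and x of edge_c in the frame of seat below -0.03 m and y of edge_c in the frame of module_c between -0.03 and 0.03 m and (x of edge_c in the frame of module_c between -0.0592 and -0.0545 m or x of edge_c in the frame of module_c between 0.0545 and 0.0592 m) and linear speed of each of straightedge, module below 0.02 m/s); the robot touches nothing.
It fails at once if the handheld meter is moved more than 30 mm (distance of meter from where it was at the start of the episode above 0.03 m).
It fails at once if the drum-shaped inductor is moved more than 30 mm (distance of coil from where it was at the start of the episode above 0.03 m).
It fails at once if the screwdriver is moved more than 30 mm (distance of screwdriver from where it was at the start of the episode above 0.03 m).
It fails at once if the module is dropped (linear speed of module above 0.6 m/s and contact force between module and the fingers below 0.1 N).
It fails at once if the straightedge is dropped (linear speed of straightedge above 0.6 m/s and contact force between straightedge and the fingers below 0.1 N).
It also fails if it takes over 61 s, if anything falls off the work surface, if the arm or the gripper's body presses on something with over 40 N, if the wrist force passes 120 N, or if a joint passes its speed limit or range.

## Robot

A 7-joint arm with a two-finger parallel gripper is mounted at the origin on the work surface. World frame = base frame: x ahead of the robot, y to its left, z up, the work surface at z = 0. Lengths are in m, angles in rad, forces in N, time in s.
With the tool pointing down it reaches from about 0.35 to 0.9 m from the base axis. Payload 8.1 kg.
Tool frame: the origin (TCP) lies between the finger pads; the fingertips stand 22 mm ahead of it and the grasp point (between the pads) lies 3 mm ahead of it; z points along the fingers, x is the direction in which the jaws open and shut, and the axes are right-handed (so a half turn about z gives the same grasp; the last joint's range is limited). The gripper opens to 92 mm and grips with 3 to 60 N. Pads are 19 mm wide; open, the fingers measure 130 mm over their backs; the gripper's body (75 mm by 190 mm) begins 47 mm behind the grasp point.
Start: joints at [-1.254, 0.434, 0.025, 1.573, -0.012, 1.134, -0.075], TCP at [0.255, 0.571, 0.249] pointing down, gripper open.
Joint ranges: [-2.62, 2.62], [-0.44, 2.09], [-1.27, 1.32], [0.08, 2.57], [-1.32, 4.46], [0.12, 2], [-2.74, 2.74]. Speed limits (rad/s): [2.22, 2.22, 3.01, 3.01, 3.14, 3.14, 3.14].

## Interface

Orientations are given as a rotation vector (axis times angle).
In Python, from cell import arm, vision, order gives the robot as it stands.
- The arm moves only by the tool apply_moves, never from a script. Its argument "commands" is a list of rows, each a list of 6 numbers: the shift along the tool's x, y, z in cm, then the turn, a rotation vector about the tool's x, y, z in rad. A call has 1 to 5 rows; each row shifts and turns the commanded pose from where the row before left it, along the tool's axes as they then stand; what a row does not reach is not made up. A row lasts 1/10 s, in which the tool goes at most 50 mm and 8.59 degrees, less where a joint would pass 70% of its speed; a pose out of reach is approached as far as the arm can. A call with a gripper value outside its range is refused whole. "claw" is the closure, from -1 (fully open) to 1 (shut), so that 0 is half open, set as the call begins (left out, the last holds). The fingers move at their own pace and stop on an object; "newtons" is the grip in N (left out, the last holds). Time passes only in rows, so rows that do not move let the fingers close. It gives the time, the measured TCP pose, the force and the opening at its end, in the units of the state.
- arm.observe(): the state, without advancing time (a new reading comes with each control period).
- vision.get_image(name): name is "scene" or "top" or "wrist"; returns (picture, depth): 384x512x3 uint8, red, green, blue; 384x512 float32, m along the optical axis (not along the pixel's ray), 0 where there is no reading.
- vision.get_calibration(name): a dict with "K" (3x3 intrinsics, pixels), "D" ([k1, k2, p1, p2, k3] as OpenCV has them; the pictures are not rectified), "R" (3x3) and "t" (3): a world point X has camera coordinates R X + t. Camera axes: x right, y down, z forward; pixel columns grow to the right and rows downward; lengths in m; the calibration is good to about 2 mm. A picture is of the moment at which its call begins: read the wrist's pose just before it. get_calibration takes no time and is no camera call; for the wrist camera it gives the pose at the moment of the call.
- order.sign_off(): hands the job in, once; it reports no verdict.
The state is a dict: "clock": time; "joints": joint angles; "dq": joint speeds; "joint_efforts": joint torques, N m; "position": TCP position; "ee_rot": TCP orientation; "force": force on the tool from outside, world axes, zero at the start; "ft_torque": the same for the moment, N m; "width": opening from 0.0 (shut) to 1.0 (fully open).
Only numpy, scipy, OpenCV 4.12 (cv2) and the standard library are available. Lean on these libraries where they do the work, as an engineer would, in place of code of your own. Each camera call takes 0.05 s, during which the arm holds its last target.

## Working session

There is one attempt and no reset: what is moved stays moved. The work goes in short steps, Python scripts to look and compute and a tool call to move; the robot and the scene stay as the last step left them, time stands still between calls to the robot, and variables do not carry over. Pictures are saved under pics/ and viewed, and the job is handed in when it is done.

Besides the shell and the picture viewer there is one more tool, called as name(argument=value, ...) on one line, values as JSON. apply_moves: Moves the arm, as the interface text tells. Its arguments: {"type":"object","properties":{"commands":{"type":"array","items":{"type":"array","items":{"type":"number"}}},"claw":{"type":"number"},"newtons":{"type":"number"}},"required":["commands"]}

```bash
ls; mkdir -p pics
python3 - <<'E'
from cell import arm, vision, order
import cv2,numpy as np
print(arm.observe())
for n in ["scene","top"]:
    im,d=vision.get_image(n); cv2.imwrite(f"pics/{n}0.png",im[:,:,::-1]); np.savez(f"{n}0.npz",im=im,d=d)
    print(n,vision.get_calibration(n))
E
```

```text
pics
{'clock': 0.0, 'joints': array([-1.25360218,  0.43518061,  0.02498596,  1.57412351, -0.01158857,
        1.13395755, -0.07506104]), 'dq': array([-0.00031782, -0.00136289,  0.00108217, -0.00052088, -0.00021841,
       -0.00083321,  0.00031012]), 'joint_efforts': array([ 6.50069087e-04, -6.67854667e+01,  9.85529982e-01, -3.14467943e+01,
       -6.03740662e-02,  4.27771476e-02,  2.06618838e-04]), 'position': array([0.25459842, 0.57027133, 0.24796119]), 'ee_rot': array([ 2.63477532e+00,  1.70925838e+00, -1.86620430e-03]), 'force': array([ 0.10011216, -0.12476952,  0.31214049]), 'ft_torque': array([ 0.04325939, -0.05513798,  0.00121503]), 'width': 1.0000066776297083}
scene {'K': array([[483.98427157,   0.        , 250.52994022],
       [  0.        , 483.98427157, 193.09480137],
       [  0.        ,   0.        ,   1.        ]]), 'D': array([-0.11352026,  0.        ,  0.        ,  0.        ,  0.        ]), 'R': array([[-0.12310588,  0.99234448,  0.00986744],
       [ 0.57799079,  0.0797785 , -0.81213425],
       [-0.80670415, -0.09427521, -0.58338718]]), 't': array([-0.01696452, -0.25575042,  1.7867301 ])}
top {'K': array([[430.97865333,   0.        , 250.4925721 ],
       [  0.        , 430.97865333, 187.91169911],
       [  0.        ,   0.        ,   1.        ]]), 'D': array([0.03229103, 0.        , 0.        , 0.        , 0.        ]), 'R': array([[-0.0263427 , -0.99963327,  0.00627533],
       [-0.98128483,  0.0246603 , -0.1909763 ],
       [ 0.19075151, -0.01118871, -0.98157459]]), 't': array([0.08189317, 0.51589002, 1.0769879 ])}
```

View pics/scene0.png

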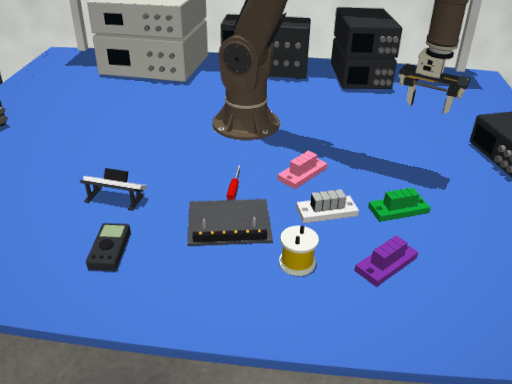

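View pics/top0.png

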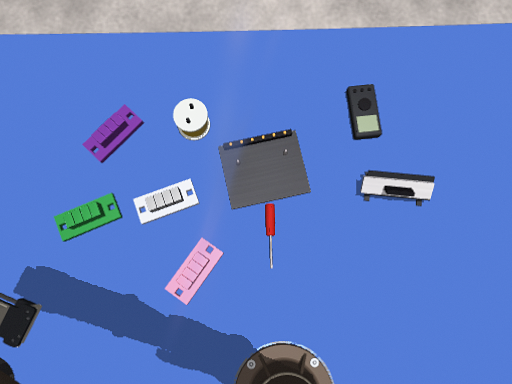

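The top view shows the grey-on-aluminium module at about (166,201), the fixture at (264,169) and the straightedge on its rest at (397,186). The meter is at (364,111), the drum at (191,118) and the screwdriver at (270,235). Module-shaped candidates: silver/grey (166,201), green (88,217), purple (113,133) and pink (194,270). Only the silver one matches "aluminium plate, grey blocks". I'll confirm it in an enlarged crop.

```bash
cat > h.py <<'E'
import cv2,numpy as np
from cell import arm,vision,order
from scipy.spatial.transform import Rotation as Rn
def ray(uv,c):
    uv=np.array(uv,float).reshape(-1,1,2)
    n=cv2.undistortPoints(uv,c['K'],np.array(c['D'])).reshape(-1,2)
    d=np.c_[n,np.ones(len(n))]@c['R']; o=-c['R'].T@c['t']
    return o,d
def onplane(uv,c,z):
    o,d=ray(uv,c); s=(z-o[2])/d[:,2]; return o+d*s[:,None]
def proj(X,c):
    r,_=cv2.Rodrigues(c['R']); p,_=cv2.projectPoints(np.array(X,float).reshape(-1,1,3),r,c['t'],c['K'],np.array(c['D'])); return p.reshape(-1,2)
def cloud(d,c):
    h,w=d.shape; u,v=np.meshgrid(np.arange(w),np.arange(h)); uv=np.stack([u.ravel(),v.ravel()],1)
    o,r=ray(uv,c); P=o+r*d.ravel()[:,None]; P[d.ravel()<=0]=np.nan; return P.reshape(h,w,3)
def grab(n,name):
    c=vision.get_calibration(n); im,d=vision.get_image(n); cv2.imwrite(f"pics/{name}.png",im[:,:,::-1]); np.savez(f"{name}.npz",im=im,d=d,c=np.array(c,dtype=object)); return im,d,c
def load(name):
    z=np.load(f"{name}.npz",allow_pickle=True); return z['im'],z['d'],z['c'].item()
E
python3 - <<'E'
from h import *
z=np.load("top0.npz");im,d=z['im'],z['d'];c=vision.get_calibration("top")
hsv=cv2.cvtColor(im,cv2.COLOR_RGB2HSV)
P=cloud(d,c)
nb=((P[:,:,2]>0.006)&~((hsv[:,:,0]>100)&(hsv[:,:,0]<125)&(hsv[:,:,1]>150))).astype(np.uint8)
cs,_=cv2.findContours(nb,cv2.RETR_EXTERNAL,cv2.CHAIN_APPROX_NONE)
for k in cs:
    if cv2.contourArea(k)<60: continue
    x,y,w,h=cv2.boundingRect(k); m=np.zeros(nb.shape,np.uint8);cv2.drawContours(m,[k],-1,1,-1)
    zz=P[:,:,2][m>0]; print((x,y,w,h),cv2.contourArea(k),"z",np.nanpercentile(zz,[5,50,95]).round(3),"rect",cv2.minAreaRect(k), 'xy',np.nanmean(P[m>0],0).round(3))
print(P[169,264],P[190,280],P[250,320])
a=cv2.resize(im[150:250,110:240],None,fx=3,fy=3,interpolation=cv2.INTER_CUBIC)
b=cv2.resize(im[120:220,200:330],None,fx=3,fy=3,interpolation=cv2.INTER_CUBIC)
cv2.imwrite("pics/crop1.png",np.hstack([a,b])[:,:,::-1])
E
```

```text
(0, 358, 21, 26) 263.0 z [0.662 0.684 0.708] rect ((10.0, 370.5), (20.0, 25.0), 0.0) xy [0.21  0.327 0.685]
(236, 344, 97, 40) 2765.5 z [0.009 0.015 0.151] rect ((284.0, 363.5), (39.0, 96.0), 90.0) xy [0.076 0.001 0.039]
(0, 293, 42, 55) 1423.5 z [0.298 0.332 0.34 ] rect ((12.205615997314453, 320.1435241699219), (43.2422981262207, 49.17111587524414), 22.38013458251953) xy [0.231 0.504 0.328]
(165, 237, 59, 68) 1677.5 z [0.013 0.02  0.06 ] rect ((193.96994018554688, 270.6258239746094), (27.488569259643555, 64.39630126953125), 35.21759033203125) xy [0.31  0.218 0.03 ]
(265, 203, 10, 66) 305.5 z [0.012 0.021 0.026] rect ((269.5, 235.5), (65.0, 9.0), 90.0) xy [0.423 0.02  0.02 ]
(54, 192, 68, 49) 1645.0 z [0.011 0.02  0.06 ] rect ((87.14429473876953, 216.47743225097656), (27.487333297729492, 64.64482116699219), 67.06790161132812) xy [0.456 0.494 0.031]
(134, 179, 65, 45) 1535.0 z [0.011 0.021 0.061] rect ((165.748779296875, 200.53515625), (26.54452133178711, 61.13600158691406), 70.14479064941406) xy [0.493 0.292 0.031]
(360, 170, 75, 33) 1628.5 z [0.04  0.063 0.083] rect ((397.0700988769
[... 231 characters left out ...]
414550781), 77.38067626953125) xy [0.58  0.031 0.011]
(82, 104, 61, 59) 1538.5 z [0.01  0.021 0.06 ] rect ((112.50001525878906, 132.50001525878906), (28.284271240234375, 59.396968841552734), 45.0) xy [0.684 0.438 0.031]
(173, 98, 37, 42) 1087.0 z [0.008 0.08  0.085] rect ((191.65000915527344, 118.44999694824219), (41.10960388183594, 33.83636474609375), 71.56504821777344) xy [0.706 0.22  0.069]
(346, 84, 36, 55) 1450.0 z [0.018 0.031 0.037] rect ((363.15728759765625, 111.24781036376953), (54.18061447143555, 29.336191177368164), 81.34745788574219) xy [ 0.729 -0.247  0.03 ]
[0.57730637 0.02985221 0.0093829 ] [ 0.51810204 -0.01166802  0.00805194] [ 3.54924927e-01 -1.12020192e-01  9.26266732e-05]
```

View pics/crop1.png

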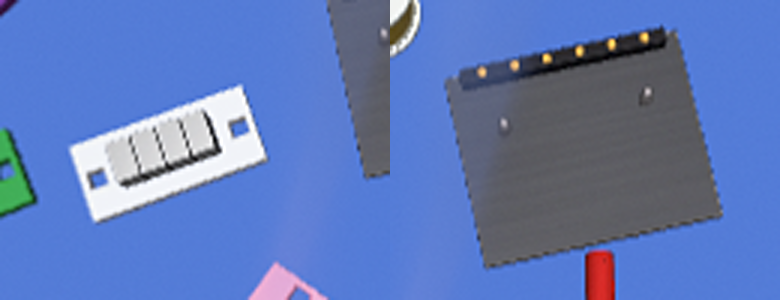

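The crop confirms it: the module at top (166,201) is bare aluminium with two square holes and grey blocks. In the fixture the terminal bar is on the far side and the pegs are at about (238,161) and (285,151) px. Next I'll take coarse poses, then refine them from the wrist camera.

Run:
```python
from h import *
z=np.load("top0.npz");im,d=z['im'],z['d'];c=vision.get_calibration("top");P=cloud(d,c)
def rect(x0,y0,x1,y1,zl,zh):
    Q=P[y0:y1,x0:x1].reshape(-1,3); Q=Q[(Q[:,2]>zl)&(Q[:,2]<zh)]
    (ctr,wh,a)=cv2.minAreaRect(np.float32(Q[:,:2]*1000)); return np.round(ctr,1),np.round(wh,1),a
print("mod",rect(130,175,203,228,.012,.028))
print("blocks",rect(130,175,203,228,.052,.07))
print("fix",rect(215,125,315,212,.006,.016))
print("rest",rect(355,165,440,210,.03,.1))
w=vision.get_calibration("wrist"); s=arm.observe()
R=Rn.from_rotvec(s['ee_rot']).as_matrix(); print(R.round(3))
cam=-w['R'].T@w['t']; print("cam in tool",(R.T@(cam-s['position'])).round(4)); print("camR in tool",(R.T@w['R'].T).round(3),w['K'][0,0])
```

```text
mod (array([496.8, 295. ]), array([ 71.5, 159.8]), 19.072290420532227)
blocks (array([496. , 294.7]), array([37.2, 89.9]), 19.762197494506836)
fix (array([579.6,  34.7]), array([235.1, 241.4]), 5.917884826660156)
rest (array([ 516.4, -312.1]), array([182.9,  63.4]), 82.75959014892578)
[[ 0.408  0.913 -0.   ]
 [ 0.913 -0.408 -0.001]
 [-0.001  0.    -1.   ]]
cam in tool [-0.     -0.0769 -0.1357]
camR in tool [[ 1.    -0.    -0.   ]
 [ 0.001  0.96   0.281]
 [ 0.    -0.281  0.96 ]] 341.26511669526786
```

```bash
cat >> h.py <<'E'
def down(yaw):  # tool x at world yaw, z down
    c,s=np.cos(yaw),np.sin(yaw); return np.array([[c,s,0],[s,-c,0],[0,0,-1.]])
def plan(pos,R=None,step=4.5,deg=7.5,p0=None,R0=None):
    s=arm.observe(); p0=s['position'] if p0 is None else p0; R0=Rn.from_rotvec(s['ee_rot']).as_matrix() if R0 is None else R0
    R=R0 if R is None else R
    d=np.array(pos)-p0; w=Rn.from_matrix(R0.T@R).as_rotvec()
    n=max(1,int(np.ceil(max(np.linalg.norm(d)*100/step,np.degrees(np.linalg.norm(w))/deg))))
    C=R0.copy()
    print("n",n,"from",p0.round(4),"d",d.round(4))
    for i in range(n):
        r=np.r_[(C.T@d)*100/n,w/n]; print([float(x)+0.0 for x in np.r_[r[:3].round(2),r[3:].round(3)]],end=",\n" if i%5==4 else ","); C=C@Rn.from_rotvec(w/n).as_matrix()
    print()
E
python3 - <<'E'
from h import *
plan([.495,.295,.2],down(np.radians(19.5)))
E
```

```text
n 9 from [0.2546 0.5703 0.248 ] d [ 0.2404 -0.2753 -0.048 ]
[-1.7, 3.69, 0.54, 0.0, 0.0, 0.09],[-1.37, 3.82, 0.54, 0.0, 0.0, 0.09],[-1.02, 3.93, 0.54, 0.0, 0.0, 0.09],[-0.66, 4.01, 0.54, 0.0, 0.0, 0.09],[-0.3, 4.05, 0.53, 0.0, 0.0, 0.09],
[0.07, 4.06, 0.53, 0.0, 0.0, 0.09],[0.43, 4.04, 0.53, 0.0, 0.0, 0.09],[0.8, 3.98, 0.53, 0.0, 0.0, 0.09],[1.15, 3.89, 0.53, 0.0, 0.0, 0.09],
```

apply_moves(commands=[[-1.7,3.7,0.54,0,0,0.09],[-1.4,3.8,0.54,0,0,0.09],[-1.0,3.9,0.54,0,0,0.09],[-0.7,4.0,0.54,0,0,0.09],[-0.3,4.05,0.53,0,0,0.09]])

```text
clock: 0.6
position: [0.3883, 0.4161, 0.2214]
ee_rot: [2.952, 1.073, -0.001]
force: [0.8, 0.5, -0.1]
width: 1.0
```

apply_moves(commands=[[0.1,4.1,0.53,0,0,0.09],[0.4,4.0,0.53,0,0,0.09],[0.8,4.0,0.53,0,0,0.09],[1.15,3.9,0.53,0,0,0.09],[0,0,0,0,0,0]])

```text
clock: 1.1
position: [0.4982, 0.2887, 0.2]
ee_rot: [3.095, 0.514, 0.001]
force: [-0.4, -0.9, -0.4]
width: 1.001
```

Run:
```python
from h import *
im,d,c=grab("wrist","w1"); s=arm.observe(); print(s['position'],s['dq'].round(3),s['clock'])
im,d,c=grab("top","t1")
```

```text
[0.49624142 0.2918183  0.20006559] [-0.043 -0.006 -0.064 -0.004 -0.016  0.005  0.001] 1.15
```

View pics/w1.png

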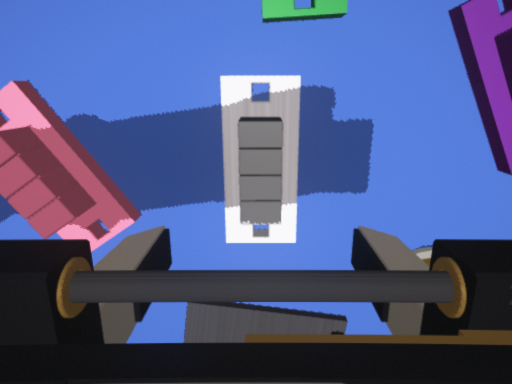

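The wrist view shows the module upright, with its plate at columns 221–300 and rows 75–243, and the holes at (260,92) and (261,231). The arm was still settling, so I'll take the picture again and measure from that.

Run:
```python
from h import *
import time
s=arm.observe(); print(s['position'],s['dq'].round(3))
im,d,c=grab("wrist","w2"); s=arm.observe();print(s['position'],s['dq'].round(3))
hsv=cv2.cvtColor(im,cv2.COLOR_RGB2HSV)
P=cloud(d,c)
roi=np.zeros(d.shape,bool); roi[60:260,200:320]=1
print("top z",np.nanmedian(P[160:190,250:270,2]),"plate z",np.nanmedian(P[100:112,240:280,2]))
Q=P[roi]; 
for zl,zh in((.012,.028),(.05,.07)):
    q=Q[(Q[:,2]>zl)&(Q[:,2]<zh)]; print(cv2.minAreaRect(np.float32(q[:,:2]*1000)), np.median(q[:,2]))
m=(roi&((hsv[:,:,1]<90))).astype(np.uint8)
k=max(cv2.findContours(m,cv2.RETR_EXTERNAL,cv2.CHAIN_APPROX_NONE)[0],key=cv2.contourArea)
X=onplane(k.reshape(-1,2),c,.02)
print("plate rays",cv2.minAreaRect(np.float32(X[:,:2]*1000)))
# holes via contours of blue inside plate
r=np.zeros(d.shape,np.uint8);cv2.drawContours(r,[k],-1,1,-1)
for kk in cv2.findContours(((r>0)&(m==0)).astype(np.uint8),cv2.RETR_EXTERNAL,cv2.CHAIN_APPROX_NONE)[0]:
    if cv2.contourArea(kk)>40:
        print("hole",cv2.boundingRect(kk),np.round(np.array(cv2.minAreaRect(np.float32(onplane(kk.reshape(-1,2),c,.02)[:,:2]*1000))[0]),1))
```

```text
[0.49489033 0.29406865 0.20020474] [-0.031 -0.004 -0.038 -0.005 -0.006 -0.    -0.   ]
[0.49411021 0.29544892 0.20031074] [-0.021 -0.006 -0.02  -0.003  0.002 -0.    -0.001]
top z 0.05966927786106105 plate z 0.018915792864275083
((494.58544921875, 294.86138916015625), (71.08490753173828, 160.89268493652344), 18.956254959106445) 0.019722157908858118
((494.0899353027344, 295.0702819824219), (36.464454650878906, 88.93763732910156), 18.332975387573242) 0.05962012383124099
plate rays ((494.53851318359375, 294.9972229003906), (71.07586669921875, 160.8164825439453), 18.917062759399414)
hole (255, 91, 16, 17) [472.8 358.2]
```

Run:
```python
from h import *
plan([.59,.035,.2],down(np.radians(14)))
```

```text
n 7 from [0.4941 0.2954 0.2003] d [ 0.0959 -0.2604 -0.0003]
[0.04, 3.96, 0.0, 0.0, 0.0, 0.014],[0.1, 3.96, 0.0, 0.0, 0.0, 0.014],[0.15, 3.96, 0.0, 0.0, 0.0, 0.014],[0.21, 3.96, 0.0, 0.0, 0.0, 0.014],[0.26, 3.96, 0.0, 0.0, 0.0, 0.014],
[0.32, 3.95, 0.0, 0.0, 0.0, 0.014],[0.37, 3.95, 0.0, 0.0, 0.0, 0.014],
```

apply_moves(commands=[[0,4,0,0,0,0.014],[0.1,4,0,0,0,0.014],[0.15,4,0,0,0,0.014],[0.2,4,0,0,0,0.014],[0.25,4,0,0,0,0.014]])

```text
clock: 1.75
position: [0.5626, 0.1076, 0.2007]
ee_rot: [-3.111, -0.429, -0.0]
force: [0.8, 0.6, -0.6]
width: 1.0
```

apply_moves(commands=[[0.3,4,0,0,0,0.014],[0.35,3.7,0,0,0,0.014],[0,0,0,0,0,0],[0,0,0,0,0,0],[0,0,0,0,0,0]])

```text
clock: 2.25
position: [0.5888, 0.0369, 0.2004]
ee_rot: [-3.116, -0.386, 0.001]
force: [0.5, -0.4, -0.4]
width: 0.996
```

Run:
```python
from h import *
im,d,c=grab("wrist","w3"); s=arm.observe();print(s['position'],s['ee_rot'],s['dq'].round(3),s['clock'])
cv2.imwrite("pics/w3b.png",cv2.resize(im[:250],None,fx=1.5,fy=1.5,interpolation=cv2.INTER_CUBIC)[:,:,::-1])
P=cloud(d,c)
Q=P.reshape(-1,3)
q=Q[(Q[:,2]>.031)&(Q[:,2]<.045)]
print(len(q))
```

```text
[0.5887604  0.03694027 0.20048016] [-3.11654319e+00 -3.86313565e-01  6.16525995e-04] [ 0.    -0.001  0.007 -0.     0.001 -0.     0.003] 2.3
3726
```

View pics/w3b.png

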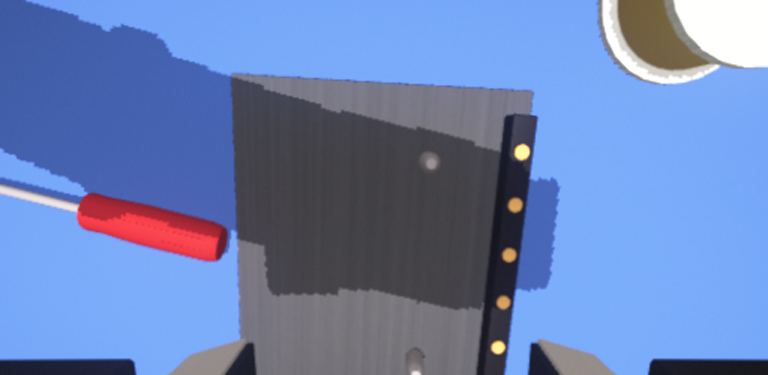

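The view shows the peg at full-image (286,107) and the other at about (277,240), half hidden by the bar. I'll shift 4 cm along tool y so both are clear.

apply_moves(commands=[[0,2.2,0,0,0,0],[0,2.2,0,0,0,0],[0,0,0,0,0,0],[0,0,0,0,0,0],[0,0,0,0,0,0]])

```text
clock: 2.8
position: [0.5996, -0.0063, 0.2005]
ee_rot: [-3.117, -0.384, 0.0]
force: [-0.3, 0.9, 0.4]
width: 0.997
```

Run:
```python
from h import *
im,d,c=grab("wrist","w4"); s=arm.observe();print(s['position'],s['ee_rot'],s['dq'].round(3),s['clock'])
cv2.imwrite("pics/w4b.png",cv2.resize(im[20:240,150:370],None,fx=2.7,fy=2.7,interpolation=cv2.INTER_NEAREST)[:,:,::-1])
P=cloud(d,c); np.set_printoptions(linewidth=200)
m=((P[:,:,2]>.014)&(P[:,:,2]<.045)).astype(np.uint8); m[225:]=0
n,l,st,ct=cv2.connectedComponentsWithStats(m)
for i in range(1,n):
    if st[i,4]>10:
        q=P[l==i]; t=q[q[:,2]>np.nanmax(q[:,2])-.004]; print(st[i],ct[i].round(1),"zmax",q[:,2].max().round(4),"topmean",t.mean(0).round(4),len(t))
q=P[(P[:,:,2]>.006)&(P[:,:,2]<.0125)];q=q.reshape(-1,3)
print(cv2.minAreaRect(np.float32(q[:,:2]*1000)))
```

```text
[ 0.59960964 -0.00649981  0.20052951] [-3.11711964e+00 -3.84350116e-01  2.52236528e-04] [ 0.002  0.001  0.003 -0.002  0.001  0.001  0.   ] 2.85
[ 319   17   45  208 4191] [340.  118.1] zmax 0.0377 topmean [0.6552 0.0565 0.0346] 1693
[280  46  15  17 188] [287.3  53.7] zmax 0.0394 topmean [0.595  0.1005 0.0373] 70
[   0   75  145   52 3018] [ 86.9 100.6] zmax 0.0279 topmean [0.4405 0.0192 0.025 ] 1155
[270 193  13  17 170] [276.3 200.9] zmax 0.0391 topmean [ 0.6191 -0.0286  0.0372] 48
((560.2894897460938, -21.300201416015625), (318.1902160644531, 323.8266296386719), 28.823223114013672)
```

View pics/w4b.png

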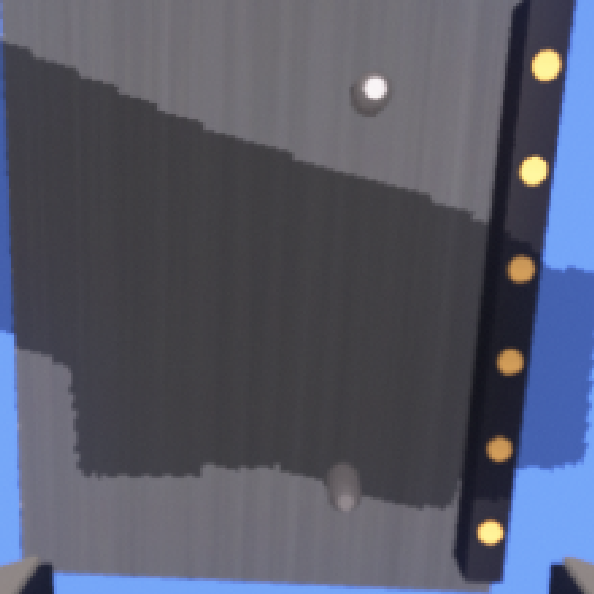

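The crop shows the bright peg tops at about (288.5,52.6) and (277.4,205) in full-image pixels, and the edges of the plate and the bar. I'll cast rays and check the peg spacing, which must be 132 mm.

Run:
```python
from h import *
im,d,c=load("w4"); P=cloud(d,c)
g=cv2.cvtColor(im,cv2.COLOR_RGB2GRAY)
A=[]
for (x,y,w,h) in((280,46,15,17),(270,193,13,17)):
    z=P[y:y+h,x:x+w,2]; 
    mm=(z>.0372); ys,xs=np.nonzero(mm); print(np.array([x+xs.mean(),y+ys.mean()]),mm.sum())
    A.append([x+xs.mean(),y+ys.mean()])
    print(g[y:y+h,x:x+w])
for uv in (A,[[288.5,52.6],[277.4,205]]):
    X=onplane(uv,c,.038)[:,:2]; v=X[0]-X[1]; print(X.round(4),np.linalg.norm(v).round(4),"seat",X.mean(0).round(4),"yaw",np.degrees(np.arctan2(-v[0],v[1])).round(2))
# plate edges: sub masks by hue
hsv=cv2.cvtColor(im,cv2.COLOR_RGB2HSV); nb=hsv[:,:,1]<90
def edge(rows,dirn):
    pts=[]
    for r in rows:
        xs=np.nonzero(nb[r,140:330])[0]+140; pts.append((xs[0],r))
    return pts
E_=onplane(np.array(edge(range(30,215,5),0))-[.5,0],c,.01)[:,:2]
f=np.polyfit(E_[:,1],E_[:,0],1); 
res=E_[:,0]-np.polyval(f,E_[:,1]); k=abs(res)<.003; f=np.polyfit(E_[k,1],E_[k,0],1);print("-x edge yaw",np.degrees(np.arctan(-f[0])),k.sum())
a=np.arctan(-f[0]); n=np.array([np.cos(a),np.sin(a)]); e=np.median(E_[k]@n)
for X in (onplane(A,c,.038)[:,:2],): print("peg to -x edge (120)",(X@n-e).round(4))
```

```text
[288.35897436  52.23076923] 39
[[112 111 109 110 108 109 112 114 116 113 110 112 114 115 114]
 [112 111 110 110 111 115 122 126 132 130 122 115 112 113 115]
 [111 110 108 111 116 128 148 168 181 183 166 138 116 111 113]
 [111 108 109 115 124 150 202 236 243 243 235 195 131 107 108]
 [109 104 108 118 137 191 236 245 246 246 245 231 163 114 107]
 [ 99  96 107 121 149 214 244 245 245 246 246 236 187 120 106]
 [ 85  97 108 124 168 229 245 246 245 246 246 240 204 123 106]
 [ 85  97 105 117 156 222 245 246 246 246 245 239 199 121 102]
 [ 86  95 102 108 122 196 242 246 246 246 244 227 157 107 101]
 [ 89  92  99 106 114 152 217 240 244 243 232 178 119  99 101]
 [ 91  89  98 103 106 113 132 154 180 183 150 119 101  98 102]
 [ 91  85  92  98 103 104 106 110 114 116 109 102  97  99 108]
 [ 92  86  89  95  99 101 100 102 102 100  99  97  96 105 112]
 [101  89  87  89  95  96  98  97  96  93  91  96 105 112 114]
 [106  94  83  83  87  89  90  91  87  88  88  96 111 115 115]
 [111 103  90  86  85  83  82  87  85  90 101 110 115 114 115]
 [112 110 107 104  94  89  89  88  90 106 112 113 114 115 114
[... 494 characters left out ...]
1 106 108 112 112 109 103  98  92]
 [107  97  91  97 104 109 115 119 119 114 107 101  93]
 [109  99  91  96 104 115 126 131 130 124 114 102  94]
 [113  98  89  93 105 124 136 138 139 136 123 105  93]
 [111 101  88  91 107 128 139 139 139 139 130 108  94]
 [110 105  93  89 106 129 139 140 140 138 128 107  97]
 [111 110 103  95  99 120 135 140 138 133 119 105 107]
 [110 111 108 103  99 108 121 132 132 123 109 108 113]
 [112 112 111 110 110 108 111 117 120 114 111 113 113]]
[[ 0.5948  0.1007]
 [ 0.6197 -0.0286]] 0.1317 seat [0.6073 0.0361] yaw 10.91
[[ 0.595   0.1005]
 [ 0.6197 -0.028 ]] 0.1309 seat [0.6074 0.0362] yaw 10.89
-x edge yaw 10.959406254340246 37
peg to -x edge (120) [0.1192 0.1191]
```

Peg spacing comes out at 131.7 mm (should be 132), and the -x edge yaw agrees with the pegs (10.96° vs 10.91°). So the seat is at (0.6073, 0.0361) with yaw 10.9°. Now I'll go back and grasp the module.

Run:
```python
from h import *
R=down(np.radians(18.95))
plan([.4945,.295,.12],R)
plan([.4945,.295,.047],R,p0=np.array([.4945,.295,.12]),R0=R)
```

```text
n 8 from [ 0.5996 -0.0065  0.2005] d [-0.1051  0.3015 -0.0805]
[-0.36, -3.97, 1.01, 0.0, 0.0, -0.011],[-0.32, -3.98, 1.01, 0.0, 0.0, -0.011],[-0.27, -3.98, 1.01, 0.0, 0.0, -0.011],[-0.23, -3.98, 1.01, 0.0, 0.0, -0.011],[-0.19, -3.99, 1.01, 0.0, 0.0, -0.011],
[-0.15, -3.99, 1.01, 0.0, 0.0, -0.011],[-0.1, -3.99, 1.01, 0.0, 0.0, -0.011],[-0.06, -3.99, 1.01, 0.0, 0.0, -0.011],
n 2 from [0.4945 0.295  0.12  ] d [ 0.     0.    -0.073]
[0.0, 0.0, 3.65, 0.0, 0.0, 0.0],[0.0, 0.0, 3.65, 0.0, 0.0, 0.0],
```

apply_moves(commands=[[-0.35,-4,1,0,0,-0.011],[-0.3,-4,1,0,0,-0.011],[-0.3,-4,1,0,0,-0.011],[-0.25,-4,1,0,0,-0.011],[-0.2,-4,1,0,0,-0.011]])

```text
clock: 3.35
position: [0.5327, 0.1836, 0.1504]
ee_rot: [-3.106, -0.469, -0.0]
force: [1.1, 0.4, -0.9]
width: 0.992
```

apply_moves(commands=[[-0.15,-4,1,0,0,-0.011],[-0.1,-4,1,0,0,-0.011],[-0.05,-4,1,0,0,-0.011],[0,0,0,0,0,0],[0,0,0,0,0,0]])

```text
clock: 3.85
position: [0.4933, 0.2962, 0.1203]
ee_rot: [-3.098, -0.524, 0.001]
force: [0.2, -1.1, 0.3]
width: 0.999
```

Run:
```python
from h import *
R=down(np.radians(18.95))
plan([.4945,.295,.047],R,step=2.5); print(arm.observe()['dq'].round(3))
```

```text
n 3 from [0.4933 0.2962 0.1203] d [ 0.0012 -0.0012 -0.0733]
[0.03, 0.05, 2.44, 0.0, 0.0, 0.001],[0.03, 0.05, 2.44, 0.0, 0.0, 0.001],[0.03, 0.05, 2.44, 0.0, 0.0, 0.001],
[ 0.039 -0.013  0.04   0.005  0.01   0.004  0.006]
```

apply_moves(commands=[[0,0,2.4,0,0,0],[0,0,2.4,0,0,0],[0,0,2.5,0,0,0],[0,0,0,0,0,0],[0,0,0,0,0,0]])

```text
clock: 4.35
position: [0.495, 0.2935, 0.0481]
ee_rot: [3.098, 0.515, -0.0]
force: [0.7, 0.6, 0.7]
width: 0.998
```

apply_moves(commands=[[0,0,0,0,0,0],[0,0,0,0,0,0],[0,0,0,0,0,0],[0,0,0,0,0,0],[0,0,0,0,0,0]], claw=1, newtons=35)

```text
clock: 4.85
position: [0.4946, 0.2945, 0.0479]
ee_rot: [-3.098, -0.518, -0.001]
force: [-0.1, -0.5, -0.3]
width: 0.613
```

Run:
```python
from h import *
s=arm.observe(); print({k:np.round(s[k],4) for k in s})
```

```text
{'clock': np.float64(4.85), 'joints': array([-0.8023,  0.6016,  0.2454,  1.9063, -0.2263,  0.6599, -0.0878]), 'dq': array([ 0.0005,  0.0043,  0.0001,  0.0021, -0.0025, -0.0008, -0.0003]), 'joint_efforts': array([ 1.90000e-02, -6.71216e+01,  5.34340e+00, -2.08193e+01,
       -3.96000e-02,  3.04000e-02, -9.00000e-04]), 'position': array([0.4946, 0.2945, 0.0479]), 'ee_rot': array([-3.0984e+00, -5.1760e-01, -5.0000e-04]), 'force': array([-0.109 , -0.4888, -0.2696]), 'ft_torque': array([-0.0527,  0.0851,  0.009 ]), 'width': np.float64(0.6129)}
```

apply_moves(commands=[[0,0,0,0,0,0],[0,0,0,0,0,0],[0,0,0,0,0,0],[0,0,0,0,0,0],[0,0,0,0,0,0]])

```text
clock: 5.35
position: [0.4947, 0.2945, 0.0477]
ee_rot: [-3.099, -0.518, -0.001]
force: [0.9, 0.8, -0.4]
width: 0.393
```

apply_moves(commands=[[0,0,0,0,0,0],[0,0,0,0,0,0]])

```text
clock: 5.55
position: [0.4948, 0.2945, 0.0476]
ee_rot: [-3.099, -0.517, -0.001]
force: [1.8, 0.3, -0.3]
width: 0.392
```

apply_moves(commands=[[0,0,-1.5,0,0,0],[0,0,-3,0,0,0],[0,0,-3,0,0,0],[0,0,-2,0,0,0],[0,0,0,0,0,0]])

```text
clock: 6.05
position: [0.4954, 0.2949, 0.1446]
ee_rot: [-3.097, -0.517, -0.004]
force: [-0.8, -0.8, -4.9]
width: 0.391
```

apply_moves(commands=[[0,0,0,0,0,0],[0,0,0,0,0,0]])

```text
clock: 6.25
position: [0.4934, 0.2938, 0.1409]
ee_rot: [3.097, 0.517, -0.005]
force: [-0.3, -0.1, -4.6]
width: 0.393
```

Run:
```python
from h import *
s=arm.observe(); print({k:np.round(s[k],4) for k in ('position','ee_rot','force','ft_torque','width','dq')})
im,d,c=grab("wrist","w5")
```

```text
{'position': array([0.4934, 0.2938, 0.1409]), 'ee_rot': array([ 3.0973,  0.5174, -0.0045]), 'force': array([-0.3425, -0.1031, -4.5779]), 'ft_torque': array([-0.0847,  0.0381, -0.0146]), 'width': np.float64(0.3928), 'dq': array([ 0.0013,  0.0071,  0.0011, -0.0011,  0.002 ,  0.0021, -0.0014])}
```

View pics/w5.png

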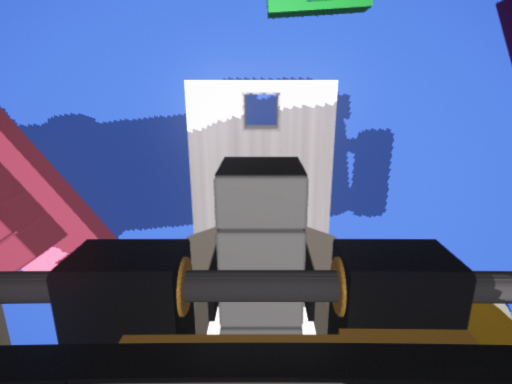

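The module hangs in the jaws. Its plate's near end is at row 81 between columns 187 and 336, with the hole at (261,111). I'll measure where it sits relative to the tool.

```bash
cat > rel.py <<'E'
from h import *
import sys
def rel(name):
    im,d,c=load(name); hsv=cv2.cvtColor(im,cv2.COLOR_RGB2HSV)
    s=arm.observe(); R=Rn.from_rotvec(s['ee_rot']).as_matrix(); p=s['position']; zp=p[2]-.0277
    m=(hsv[:,:,1]<70)&(hsv[:,:,2]>100)
    Lp,Rp=[],[]
    for r in range(92,200,4):
        xs=np.nonzero(m[r,150:370])[0]+150; Lp.append((xs[0]-.5,r)); Rp.append((xs[-1]+.5,r))
    def T(uv): return ((onplane(uv,c,zp)-p)@R)*1000
    L,Q=T(Lp),T(Rp)
    fl=np.polyfit(L[:,1],L[:,0],1); fr=np.polyfit(Q[:,1],Q[:,0],1)
    cols=range(200,325,5); Tp=T([(k,np.nonzero(m[60:,k])[0][0]+60-.5) for k in cols]); ft=np.polyfit(Tp[:,0],Tp[:,1],1)
    print("sides slope deg",np.degrees(np.arctan([fl[0],fr[0]])),"end slope",np.degrees(np.arctan(ft[0])))
    print("x sides at y=0",fl[1],fr[1],"mid at y=-40:",(np.polyval(fl,-40)+np.polyval(fr,-40))/2,"width",np.polyval(fr,-40)-np.polyval(fl,-40))
    print("end y at x=0 (expect -80)",ft[1])
    h=((~m)&(np.arange(512)[None]>235)&(np.arange(512)[None]<290)&(np.arange(384)[:,None]>85)&(np.arange(384)[:,None]<150)).astype(np.uint8)
    k=max(cv2.findContours(h,cv2.RETR_EXTERNAL,cv2.CHAIN_APPROX_NONE)[0],key=cv2.contourArea); print(cv2.boundingRect(k)); H=T(k.reshape(-1,2)); print("hole x,y range",H.min(0)[:2],H.max(0)[:2])
    print("block top depth z", np.nanmedian(cloud(d,c)[180:215,235:290,2]), "plate z",np.nanmedian(cloud(d,c)[140:150,200:320,2]),"expected",zp)
rel(sys.argv[1])
E
python3 rel.py w5
```

```text
sides slope deg [0.07101601 0.03722915] end slope 0.027622431943000143
x sides at y=0 -35.923041064485794 34.17820883072022 mid at y=-40: -0.9102008175997085 width 70.12483759531659
end y at x=0 (expect -80) -80.68985762867064
(246, 94, 31, 31)
hole x,y range [ -7.82632549 -74.391201  ] [  6.28659691 -60.80587947]
block top depth z 0.1528945849215464 plate z 0.11287906140623681 expected 0.11318282073010644
```

Run:
```python
from h import *
plan([.6083,.0356,.125],down(np.radians(10.95)),step=3.5)
```

```text
n 9 from [0.4935 0.2938 0.1409] d [ 0.1148 -0.2582 -0.0159]
[0.27, 3.13, 0.18, 0.0, 0.0, 0.016],[0.32, 3.12, 0.18, 0.0, 0.0, 0.016],[0.37, 3.12, 0.18, 0.0, 0.0, 0.016],[0.42, 3.11, 0.18, 0.0, 0.0, 0.016],[0.47, 3.1, 0.18, 0.0, 0.0, 0.016],
[0.52, 3.1, 0.18, 0.0, 0.0, 0.016],[0.56, 3.09, 0.18, 0.0, 0.0, 0.016],[0.61, 3.08, 0.18, 0.0, 0.0, 0.016],[0.66, 3.07, 0.18, 0.0, 0.0, 0.016],
```

apply_moves(commands=[[0.27,2.5,0.18,0,0,0.016],[0.32,3.1,0.18,0,0,0.016],[0.37,3.1,0.18,0,0,0.016],[0.42,3.1,0.18,0,0,0.016],[0.47,3.1,0.18,0,0,0.016]])

```text
clock: 6.8
position: [0.5556, 0.156, 0.1322]
ee_rot: [3.116, 0.392, -0.003]
force: [0.6, 0.6, -5.3]
width: 0.387
```

apply_moves(commands=[[0.5,3.1,0.18,0,0,0.016],[0.55,3.1,0.18,0,0,0.016],[0.6,3.1,0.18,0,0,0.016],[0.65,2.5,0.18,0,0,0.016],[0,1.2,0,0,0,0]])

```text
clock: 7.3
position: [0.6076, 0.0324, 0.125]
ee_rot: [3.127, 0.287, -0.002]
force: [-0.9, -0.7, -4.9]
width: 0.391
```

apply_moves(commands=[[0,0,0,0,0,0],[0,0,0,0,0,0],[0,0,0,0,0,0]])

```text
clock: 7.6
position: [0.6066, 0.0378, 0.126]
ee_rot: [-3.126, -0.297, 0.001]
force: [-0.4, 0.3, -4.5]
width: 0.387
```

```bash
python3 - <<'E'
from h import *
s=arm.observe(); print({k:np.round(s[k],4) for k in ('position','ee_rot','force','ft_torque','width','dq')})
im,d,c=grab("wrist","w6")
plan([.6083,.0356,.110],down(np.radians(10.95)),step=3.5)
E
python3 rel.py w6
```

```text
{'position': array([0.6066, 0.0378, 0.126 ]), 'ee_rot': array([-3.1264e+00, -2.9690e-01,  1.4000e-03]), 'force': array([-0.4012,  0.2519, -4.504 ]), 'ft_torque': array([-0.0575,  0.0186, -0.0253]), 'width': np.float64(0.3867), 'dq': array([-0.0051, -0.0023,  0.003 , -0.0023,  0.0007, -0.0011,  0.003 ])}
n 1 from [0.6068 0.0377 0.1262] d [ 0.0015 -0.0021 -0.0162]
[0.11, 0.24, 1.62, -0.001, 0.0, -0.002],
sides slope deg [-0.01141236 -2.96699863] end slope 0.04219691280609847
x sides at y=0 -36.22783120624507 32.045009043456666 mid at y=-40: -1.0508227724020358 width 70.33808220114896
end y at x=0 (expect -80) -89.13520308411077
(246, 95, 30, 29)
hole x,y range [ -7.8608758 -73.9420342] [  5.78204284 -61.26110051]
block top depth z 0.13813328757128066 plate z 0.09816312783310963 expected 0.0985162940348156
```

View pics/w6.png

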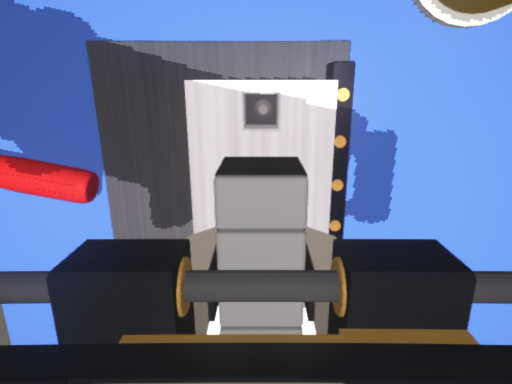

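The +y peg shows through the hole at (263,108). I'll check how it lines up.

Run:
```python
from h import *
im,d,c=load("w6"); s=arm.observe(); R=Rn.from_rotvec(s['ee_rot']).as_matrix(); p=s['position']
g=cv2.cvtColor(im,cv2.COLOR_RGB2GRAY); sub=g[96:124,247:277]; np.set_printoptions(linewidth=200)
P=cloud(d,c); z=P[90:130,240:285,2]; ys,xs=np.nonzero((z>.0355)&(z<.041)); print(len(xs),xs.mean()+240,ys.mean()+90)
uv=[xs.mean()+240,ys.mean()+90]
X=onplane([uv],c,.038); print("peg world",X.round(4),"tool",((X-p)@R*1000).round(1))
cv2.imwrite("pics/c6.png",cv2.resize(im[80:140,230:295],None,fx=9,fy=9,interpolation=cv2.INTER_NEAREST)[:,:,::-1])
```

```text
122 262.1475409836066 109.11475409836066
peg world [[0.5945 0.1009 0.038 ]] tool [[ -0.2 -64.3  88.3]]
```

View pics/c6.png

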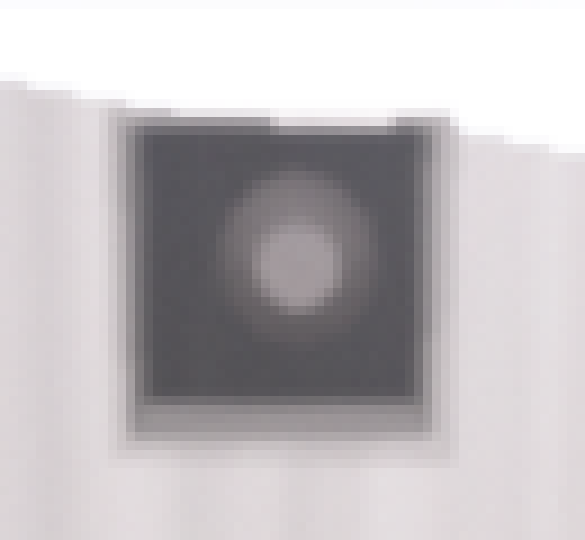

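apply_moves(commands=[[0.13,0.26,1.6,-0.001,0,-0.002],[0,0,1.4,0,0,0],[0,0,0,0,0,0],[0,0,0,0,0,0],[0,0,0,0,0,0]])

```text
clock: 8.15
position: [0.6094, 0.0337, 0.0969]
ee_rot: [3.127, 0.297, 0.001]
force: [-0.1, 0.1, -5.6]
width: 0.392
```

Run:
```python
from h import *
im,d,c=grab("wrist","w7")
s=arm.observe(); R=Rn.from_rotvec(s['ee_rot']).as_matrix(); p=s['position']; print({k:np.round(s[k],4) for k in ('position','ee_rot','force','dq')})
plan([.6083,.0356,.0577],down(np.radians(10.95)),step=1)
cv2.imwrite("pics/c7.png",cv2.resize(im[80:140,230:295],None,fx=9,fy=9,interpolation=cv2.INTER_NEAREST)[:,:,::-1])
```

```text
{'position': array([0.6094, 0.0336, 0.0971]), 'ee_rot': array([3.1267e+00, 2.9650e-01, 1.7000e-03]), 'force': array([-0.8072,  0.6789, -5.2217]), 'dq': array([-0.0002, -0.0019,  0.0004,  0.0022,  0.0012, -0.0036,  0.0009])}
n 4 from [0.6094 0.0336 0.0971] d [-0.0011  0.002  -0.0394]
[-0.02, -0.05, 0.98, 0.0, 0.0, -0.001],[-0.02, -0.05, 0.98, 0.0, 0.0, -0.001],[-0.02, -0.05, 0.98, 0.0, 0.0, -0.001],[-0.02, -0.05, 0.98, 0.0, 0.0, -0.001],
```

View pics/c7.png

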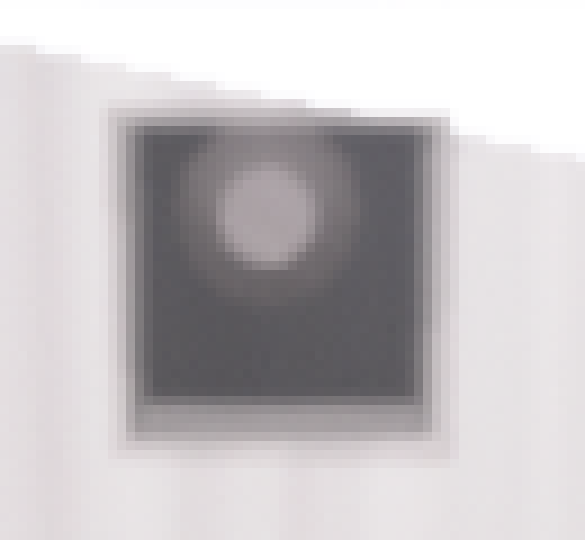

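Run:
```python
from h import *
im,d,c=load("w7"); s=arm.observe(); R=Rn.from_rotvec(s['ee_rot']).as_matrix(); p=s['position']
T=lambda uv,z:((onplane(uv,c,z)-p)@R*1000).round(1)
print("peg",T([[230+266/9-.5,80+216/9-.5]],.038)[0])
zp=p[2]-.0277
print("hole",T([[230+125/9-.5,80+118/9-.5],[230+438/9-.5,80+440/9-.5]],zp))
```

```text
peg [ -1.9 -68.9  59. ]
hole [[ -8.9 -75.   27.6]
 [  7.3 -58.7  27.7]]
```

The hole measures 16.2 mm across (should be 16). The peg is off-centre by (-1.1, -2.0) mm in tool axes, which matches the plan's correction. I'll correct and begin the descent.

apply_moves(commands=[[-0.1,-0.2,0.3,0,0,0],[0,0,0,0,0,0],[0,0,0,0,0,0],[0,0,0,0,0,0],[0,0,0,0,0,0]])

```text
clock: 8.7
position: [0.6078, 0.0352, 0.0935]
ee_rot: [3.127, 0.296, 0.0]
force: [-0.1, -0.1, -4.7]
width: 0.392
```

Run:
```python
from h import *
im,d,c=grab("wrist","w8")
s=arm.observe(); R=Rn.from_rotvec(s['ee_rot']).as_matrix(); p=s['position']; print({k:np.round(s[k],4) for k in ('position','ee_rot','force','dq')}, np.degrees(np.arctan2(R[1,0],R[0,0])))
cv2.imwrite("pics/c8.png",cv2.resize(im[80:140,230:295],None,fx=9,fy=9,interpolation=cv2.INTER_NEAREST)[:,:,::-1])
```

```text
{'position': array([0.6078, 0.0351, 0.0935]), 'ee_rot': array([3.1266e+00, 2.9610e-01, 5.0000e-04]), 'force': array([-0.6043, -0.0353, -4.6561]), 'dq': array([-0.0006, -0.0003, -0.0001, -0.0004,  0.0007, -0.0003,  0.0004])} 10.820432085812808
```

View pics/c8.png

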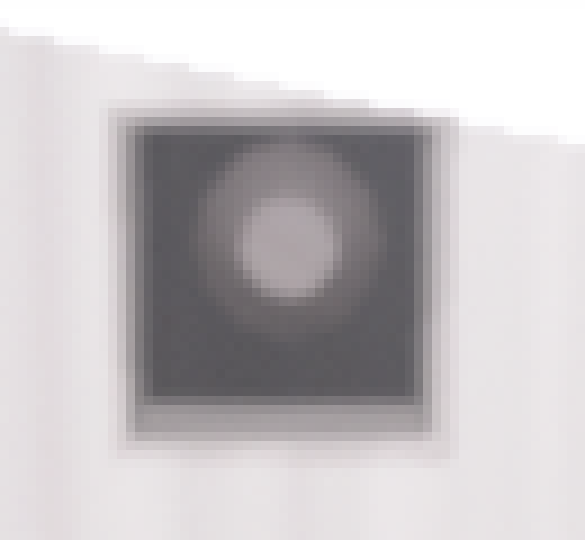

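The peg is now centred in the hole. Descending.

apply_moves(commands=[[0.02,0,0.8,0,0,0.001],[0,0,0.8,0,0,0],[0,0,0.8,0,0,0],[0,0,0,0,0,0],[0,0,0,0,0,0]])

```text
clock: 9.25
position: [0.6077, 0.0352, 0.0689]
ee_rot: [3.127, 0.295, -0.001]
force: [-0.7, -0.9, -4.3]
width: 0.39
```

Run:
```python
from h import *
s=arm.observe(); print({k:np.round(s[k],4) for k in ('position','ee_rot','force','ft_torque','dq')})
```

```text
{'position': array([0.6077, 0.0352, 0.0689]), 'ee_rot': array([ 3.1267e+00,  2.9460e-01, -1.2000e-03]), 'force': array([-0.6613, -0.8764, -4.3406]), 'ft_torque': array([-0.1089, -0.0213, -0.0362]), 'dq': array([-0.0012, -0.0109,  0.0065, -0.0081,  0.0009,  0.0029, -0.0001])}
```

apply_moves(commands=[[0,0,0.4,0,0,0],[0,0,0.4,0,0,0],[0,0,0.15,0,0,0],[0,0,0,0,0,0]])

```text
clock: 9.65
position: [0.6077, 0.0352, 0.0596]
ee_rot: [3.127, 0.295, -0.001]
force: [0.5, 0.2, -5.2]
width: 0.391
```

apply_moves(commands=[[0,0,0.1,0,0,0],[0,0,0,0,0,0]])

```text
clock: 9.85
position: [0.6079, 0.0352, 0.0589]
ee_rot: [3.127, 0.295, 0.0]
force: [-0.5, -0.5, -5.8]
width: 0.392
```

apply_moves(commands=[[0,0,0.1,0,0,0],[0,0,0,0,0,0]])

```text
clock: 10.05
position: [0.6079, 0.0352, 0.0579]
ee_rot: [3.127, 0.295, 0.0]
force: [0.1, -0.1, -4.2]
width: 0.389
```

apply_moves(commands=[[0,0,0.07,0,0,0],[0,0,0,0,0,0]])

```text
clock: 10.25
position: [0.6079, 0.0352, 0.0577]
ee_rot: [3.127, 0.295, 0.001]
force: [-1.7, -0.4, 3.0]
width: 0.393
```

apply_moves(commands=[[0,0,0.07,0,0,0],[0,0,0,0,0,0]])

```text
clock: 10.45
position: [0.6079, 0.0352, 0.0577]
ee_rot: [3.127, 0.295, 0.001]
force: [-5.2, 0.6, 10.7]
width: 0.39
```

Contact came at TCP z = 0.0577, exactly the height for fully seated. I'll release, opening only halfway because of the terminal bar.

apply_moves(commands=[[0,0,-0.05,0,0,0],[0,0,0,0,0,0],[0,0,0,0,0,0],[0,0,0,0,0,0]], claw=0)

```text
clock: 10.85
position: [0.6081, 0.0352, 0.057]
ee_rot: [3.127, 0.295, 0.001]
force: [-0.2, -0.4, 0.2]
width: 0.497
```

apply_moves(commands=[[0,0,-1,0,0,0],[0,0,-3,0,0,0],[0,0,-4,0,0,0],[0,0,-4,0,0,0],[0,0,-2,0,0,0]])

```text
clock: 11.35
position: [0.6093, 0.0351, 0.2014]
ee_rot: [3.127, 0.294, 0.008]
force: [1.0, -0.4, 1.4]
width: 0.502
```

apply_moves(commands=[[0,2,0,0,0,0],[0,2,0,0,0,0],[0,0,0,0,0,0],[0,0,0,0,0,0],[0,0,0,0,0,0]])

```text
clock: 11.85
position: [0.6152, -0.0028, 0.1971]
ee_rot: [3.127, 0.296, -0.0]
force: [-0.4, 0.0, 0.5]
width: 0.498
```

Run:
```python
from h import *
im,d,c=grab("wrist","w9")
s=arm.observe();print({k:np.round(s[k],4) for k in ('position','ee_rot','force','dq')})
P=cloud(d,c)
Q=P[:230].reshape(-1,3); 
b=Q[(Q[:,2]>.062)&(Q[:,2]<.078)]; print("blocks",cv2.minAreaRect(np.float32(b[:,:2]*1000)),np.median(b[:,2]))
im,d,c=grab("top","t9")
```

```text
{'position': array([ 0.6152, -0.0027,  0.197 ]), 'ee_rot': array([ 3.1272e+00,  2.9670e-01, -2.0000e-04]), 'force': array([-0.1058,  0.319 , -0.2774]), 'dq': array([-0.001 , -0.0005,  0.0014,  0.0006,  0.    , -0.0014,  0.0021])}
blocks ((606.7747192382812, 35.754974365234375), (36.741004943847656, 89.52377319335938), 10.362333297729492) 0.06964343597303019
```

View pics/w9.png

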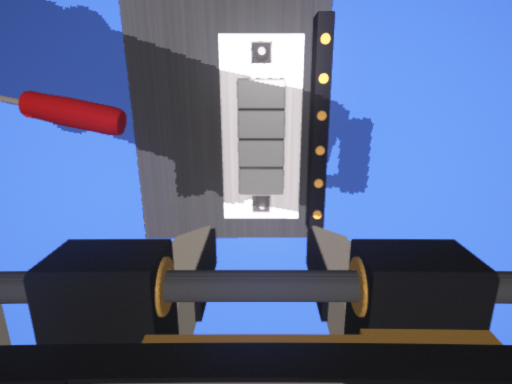

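View pics/t9.png

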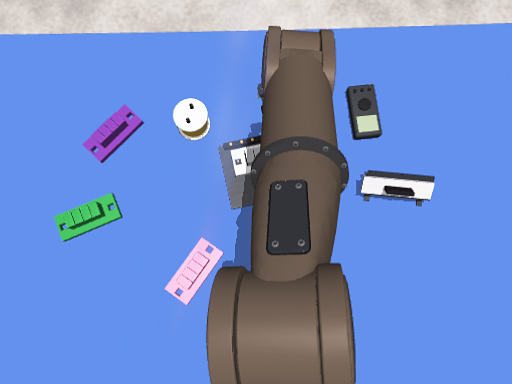

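Seated: the block tops are at z = 0.0696 (70 mm expected), and peg tops show through both holes at (261,51) and (262,205). Next, the coarse pose of the straightedge and which side is uphill, from the first top image.

Run:
```python
from h import *
z=np.load("top0.npz");im,d=z['im'],z['d'];c=vision.get_calibration("top");P=cloud(d,c); hsv=cv2.cvtColor(im,cv2.COLOR_RGB2HSV)
roi=np.zeros(d.shape,bool); roi[165:210,352:440]=1
m=roi&(hsv[:,:,1]<60)&(hsv[:,:,2]>130)
q=P[m]; q=q[np.isfinite(q[:,2])]; ctr=q.mean(0); 
A=np.c_[q[:,:2]-ctr[:2],np.ones(len(q))]; f,*_=np.linalg.lstsq(A,q[:,2],rcond=None)
res=q[:,2]-A@f;k=abs(res)<.005; f,*_=np.linalg.lstsq(A[k],q[k,2],rcond=None)
g=f[:2]; print("ctr",ctr.round(4),"slope deg",np.degrees(np.arctan(np.linalg.norm(g))),"uphill yaw",np.degrees(np.arctan2(g[1],g[0])),k.sum(),len(q))
cv2.imwrite("pics/r0.png",cv2.resize(im[160:215,345:445],None,fx=6,fy=6,interpolation=cv2.INTER_CUBIC)[:,:,::-1])
print("dark:",[ (v,u,P[v,u].round(3)) for v,u in((176,397),(180,420),(190,400),(196,380),(198,420))])
```

```text
ctr [ 0.5114 -0.31    0.0587] slope deg 33.90602431972855 uphill yaw -7.206265514611155 845 948
dark: [(176, 397, array([ 0.537, -0.311,  0.064])), (180, 420, array([ 0.526, -0.372,  0.057])), (190, 400, array([ 0.497, -0.309,  0.083])), (196, 380, array([ 0.497, -0.284, -0.002])), (198, 420, array([ 0.482, -0.375,  0.039]))]
```

View pics/r0.png

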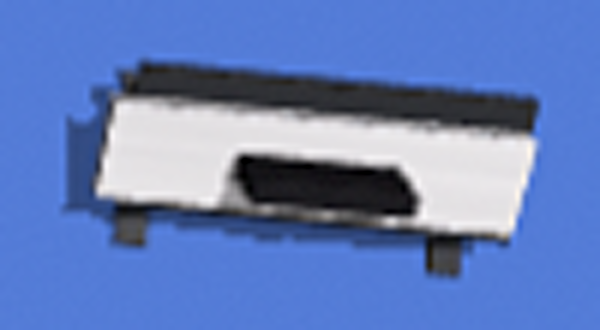

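The straightedge's slope fits at 34° (35° expected), with uphill yaw about -7°, i.e. away from the robot. Its bar centre is at about (0.511, -0.310). I'll move above it to measure.

Run:
```python
from h import *
plan([.49,-.30,.24],down(np.radians(-7.2)))
```

```text
n 8 from [ 0.6152 -0.0028  0.197 ] d [-0.1252 -0.2972  0.043 ]
[-2.24, 3.35, -0.54, 0.0, 0.0, 0.039],[-2.1, 3.44, -0.54, 0.0, 0.0, 0.039],[-1.97, 3.52, -0.54, 0.0, 0.0, 0.039],[-1.83, 3.59, -0.54, 0.0, 0.0, 0.039],[-1.68, 3.66, -0.54, 0.0, 0.0, 0.039],
[-1.54, 3.73, -0.54, 0.0, 0.0, 0.039],[-1.39, 3.78, -0.54, 0.0, 0.0, 0.039],[-1.24, 3.84, -0.54, 0.0, 0.0, 0.039],
```

apply_moves(commands=[[-2.2,3.4,-0.54,0,0,0.039],[-2.1,3.4,-0.54,0,0,0.039],[-2.0,3.5,-0.54,0,0,0.039],[-1.8,3.6,-0.54,0,0,0.039],[-1.7,3.7,-0.54,0,0,0.039]])

```text
clock: 12.45
position: [0.5365, -0.1904, 0.2245]
ee_rot: [3.141, -0.012, 0.001]
force: [0.8, -0.4, -0.0]
width: 0.501
```

apply_moves(commands=[[-1.5,3.7,-0.54,0,0,0.039],[-1.4,3.8,-0.54,0,0,0.039],[-1.2,3.8,-0.54,0,0,0.039],[0,0,0,0,0,0],[0,0,0,0,0,0]])

```text
clock: 12.95
position: [0.4907, -0.3013, 0.2406]
ee_rot: [3.135, -0.197, 0.001]
force: [-0.2, -0.4, -0.0]
width: 0.496
```

Run:
```python
from h import *
s=arm.observe();print({k:np.round(s[k],4) for k in ('joints','position','ee_rot','force','dq')})
R=Rn.from_rotvec(s['ee_rot']).as_matrix(); a=np.radians(35);y=np.radians(-7.2); u=np.array([np.cos(y),np.sin(y),0]); n=np.array([-np.sin(a)*u[0],-np.sin(a)*u[1],np.cos(a)])
bx=np.cos(a)*u+np.array([0,0,np.sin(a)]); T=np.stack([bx,np.cross(-n,bx),-n],1); print(Rn.from_matrix(R.T@T).as_rotvec())
plan([.46,-.30,.22],T,deg=7)
```

```text
{'joints': array([ 0.0697,  0.3851,  0.5355,  1.7401, -0.2191,  1.0753,  0.5523]), 'position': array([ 0.4907, -0.3013,  0.2406]), 'ee_rot': array([ 3.1346e+00, -1.9690e-01,  8.0000e-04]), 'force': array([-0.2139, -0.3516, -0.042 ]), 'dq': array([-0.0308,  0.0047, -0.0368,  0.0054, -0.0077, -0.0011, -0.0025])}
[7.22468197e-04 6.10293075e-01 4.25119577e-04]
n 5 from [ 0.4907 -0.3013  0.2406] d [-0.0307  0.0013 -0.0206]
[-0.61, 0.05, 0.41, 0.0, 0.122, 0.0],[-0.66, 0.05, 0.33, 0.0, 0.122, 0.0],[-0.69, 0.05, 0.25, 0.0, 0.122, 0.0],[-0.72, 0.05, 0.17, 0.0, 0.122, 0.0],[-0.73, 0.05, 0.08, 0.0, 0.122, 0.0],
```

Run:
```python
from h import *
im,d,c=grab("wrist","w10")
```

apply_moves(commands=[[-0.6,0,0.4,0,0.122,0],[-0.65,0,0.33,0,0.122,0],[-0.7,0,0.25,0,0.122,0],[-0.7,0,0.17,0,0.122,0],[-0.7,0,0.08,0,0.122,0]])

```text
clock: 13.5
position: [0.4666, -0.2919, 0.2221]
ee_rot: [2.999, -0.173, 0.846]
force: [1.6, 0.5, -0.0]
width: 0.502
```

apply_moves(commands=[[0,0,0,0,0,0],[0,0,0,0,0,0]])

```text
clock: 13.7
position: [0.4681, -0.2932, 0.2226]
ee_rot: [3.002, -0.176, 0.841]
force: [0.0, 0.1, -0.3]
width: 0.493
```

Run:
```python
from h import *
s=arm.observe();print({k:np.round(s[k],4) for k in ('joints','position','ee_rot','force','dq')})
print(Rn.from_rotvec(s['ee_rot']).as_matrix().round(3))
im,d,c=grab("wrist","w11")
```

```text
{'joints': array([ 0.3676,  0.1599,  0.2998,  2.2056, -0.8453,  0.4413,  1.2506]), 'position': array([ 0.4681, -0.2932,  0.2226]), 'ee_rot': array([ 3.0017, -0.1758,  0.8406]), 'force': array([ 0.0235,  0.0694, -0.3323]), 'dq': array([-0.0282,  0.0107,  0.0157, -0.0353,  0.0198,  0.0019, -0.0112])}
[[ 0.849 -0.113  0.517]
 [-0.103 -0.993 -0.049]
 [ 0.519 -0.012 -0.855]]
```

View pics/w11.png

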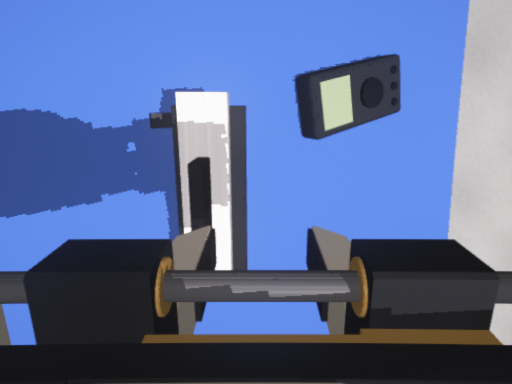

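View pics/w10.png

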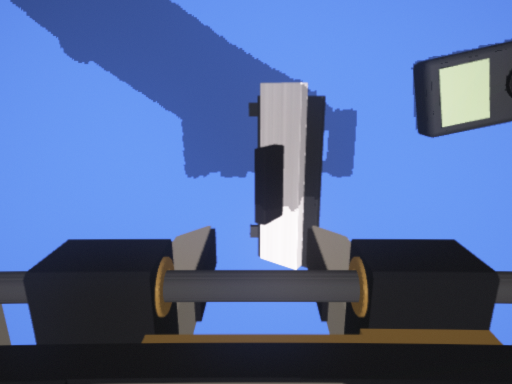

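The tilt works: 31° reached and joint 6 has room. w10 shows the whole bar at columns 260–308, rows 83–268, with the grip at (268,183). I'll fit its pose from there.

```bash
cat > bar.py <<'E'
from h import *
def bar(name,box,S=70,V=110):
    im,d,c=load(name); P=cloud(d,c); hsv=cv2.cvtColor(im,cv2.COLOR_RGB2HSV)
    x0,y0,x1,y1=box; roi=np.zeros(d.shape,bool); roi[y0:y1,x0:x1]=1
    m=roi&(hsv[:,:,1]<S)&(hsv[:,:,2]>V)
    n_,l,st,_=cv2.connectedComponentsWithStats(m.astype(np.uint8)); 
    q=P[m];q=q[np.isfinite(q[:,2])]; ok=np.ones(len(q),bool)
    for _ in range(6):
        cen=q[ok].mean(0); _,_,vt=np.linalg.svd(q[ok]-cen,full_matrices=False); n=vt[2]*np.sign(vt[2,2]); r=(q-cen)@n; ok=abs(r)<max(.0015,1.5*r[ok].std())
    u=-n[:2]/np.linalg.norm(n[:2]); a=np.arctan2(np.linalg.norm(n[:2]),n[2])
    print("tilt",np.degrees(a).round(2),"uphill yaw",np.degrees(np.arctan2(u[1],u[0])).round(2),"n pts",ok.sum(),"rms",r[ok].std())
    # cast contour onto plane
    mm=cv2.morphologyEx(m.astype(np.uint8),cv2.MORPH_OPEN,np.ones((3,3)))
    k=np.vstack([x for x in cv2.findContours(mm,cv2.RETR_EXTERNAL,cv2.CHAIN_APPROX_NONE)[0] if cv2.contourArea(x)>60]).reshape(-1,2)
    o,dr=ray(k,c); s=((cen-o)@n)/(dr@n); X=o+dr*s[:,None]
    bx=np.array([u[0]*np.cos(a),u[1]*np.cos(a),np.sin(a)]); by=np.cross(n,bx)
    w=np.c_[(X-cen)@bx,(X-cen)@by]*1000
    h=cv2.convexHull(np.float32(w)); R=cv2.minAreaRect(h); print(R)
    C=cen+bx*R[0][0]/1000+by*R[0][1]/1000
    print("bar top-face centre",C.round(4)); return cen,n,bx,by,C,P,im,c
E
python3 - <<'E'
from bar import *
bar("w10",(255,75,312,272))
im,d,c=load("w10")
P=cloud(d,c); print(P[150:220:15,262:275:4].round(3))
E
```

```text
tilt 34.34 uphill yaw -7.29 n pts 5364 rms 0.0006143038722013289
((-0.9168262481689453, -10.706130981445312), (180.62730407714844, 51.075645446777344), 89.55480194091797)
bar top-face centre [ 0.5081 -0.312   0.0594]
[[[ 0.494 -0.276  0.084]
  [ 0.497 -0.276  0.084]
  [ 0.501 -0.277  0.08 ]
  [ 0.504 -0.279  0.074]]

 [[ 0.492 -0.289  0.086]
  [ 0.496 -0.289  0.085]
  [ 0.499 -0.291  0.08 ]
  [ 0.503 -0.292  0.075]]

 [[ 0.491 -0.302  0.086]
  [ 0.494 -0.303  0.084]
  [ 0.498 -0.305  0.079]
  [ 0.501 -0.307  0.073]]

 [[ 0.489 -0.316  0.086]
  [ 0.492 -0.317  0.084]
  [ 0.496 -0.318  0.08 ]
  [ 0.5   -0.321  0.073]]

 [[ 0.487 -0.33   0.086]
  [ 0.491 -0.33   0.086]
  [ 0.494 -0.333  0.079]
  [ 0.498 -0.336  0.073]]]
```

```bash
cat >> h.py <<'E'
def tilt(a,y):
    u=np.array([np.cos(y),np.sin(y),0]); n=np.array([-np.sin(a)*u[0],-np.sin(a)*u[1],np.cos(a)])
    bx=np.cos(a)*u+np.array([0,0,np.sin(a)]); return np.stack([bx,np.cross(-n,bx),-n],1)
E
python3 - <<'E'
from h import *
plan([.40,-.355,.222],tilt(np.radians(34.8),np.radians(-7.2)))
E
```

```text
n 3 from [ 0.4688 -0.2934  0.2229] d [-0.0688 -0.0616 -0.0009]
[-1.75, 2.3, -1.06, -0.005, 0.02, 0.002],[-1.73, 2.31, -1.08, -0.005, 0.02, 0.002],[-1.7, 2.32, -1.11, -0.005, 0.02, 0.002],
```

apply_moves(commands=[[-1.7,2.3,-1.1,-0.005,0.02,0.002],[-1.7,2.3,-1.1,-0.005,0.02,0.002],[-1.7,2.3,-1.1,-0.005,0.02,0.002],[0,0,0,0,0,0],[0,0,0,0,0,0]])

```text
clock: 14.25
position: [0.4001, -0.3555, 0.2226]
ee_rot: [2.958, -0.189, 0.925]
force: [0.5, 0.5, -0.0]
width: 0.5
```

apply_moves(commands=[[0,0,0,0,0,0],[0,0,0,0,0,0],[0,0,0,0,0,0]])

```text
clock: 14.55
position: [0.4002, -0.3544, 0.2225]
ee_rot: [2.958, -0.186, 0.927]
force: [-0.1, -0.2, -0.6]
width: 0.501
```

Run:
```python
from h import *
s=arm.observe();print({k:np.round(s[k],4) for k in ('joints','position','ee_rot','force','dq')})
R=Rn.from_rotvec(s['ee_rot']).as_matrix();print(R.round(3))
im,d,c=grab("wrist","w12")
```

```text
{'joints': array([ 0.6086,  0.1609,  0.3116,  2.245 , -1.0654,  0.5355,  1.6681]), 'position': array([ 0.4002, -0.3544,  0.2225]), 'ee_rot': array([ 2.9583, -0.1859,  0.9268]), 'force': array([-0.1004, -0.1579, -0.5575]), 'dq': array([ 0.0094, -0.0021,  0.0034,  0.0047, -0.0055, -0.0011,  0.0073])}
[[ 0.815 -0.125  0.566]
 [-0.103 -0.992 -0.07 ]
 [ 0.57  -0.001 -0.821]]
```

View pics/w12.png

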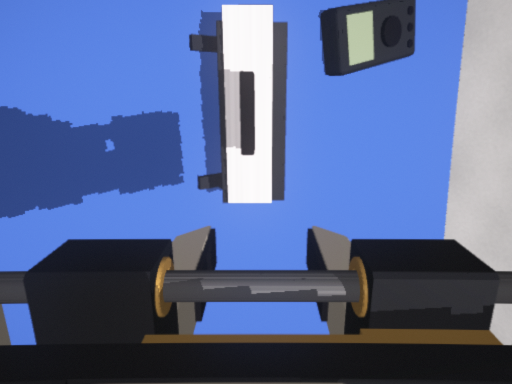

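The bar is now seen square-on at columns 222–272, rows 8–203, with the grip at (247,113). The meter is off to the right at (366,37). Measuring precisely.

Run:
```python
from bar import *
cen,n,bx,by,C,P,im,c=bar("w12",(215,2,282,210))
s=arm.observe(); R=Rn.from_rotvec(s['ee_rot']).as_matrix(); p=s['position']
hsv=cv2.cvtColor(im,cv2.COLOR_RGB2HSV)
H=(P-C)@np.stack([bx,by,n],1)
m=(H[:,:,2]>.026)&(H[:,:,2]<.038)&(abs(H[:,:,0])<.03)&(abs(H[:,:,1])<.06); m[215:]=0
q=H[m]; print("grip top (bar frame)",cv2.minAreaRect(np.float32(q[:,:2]*1000)),np.median(q[:,2]),len(q))
ctr=cv2.minAreaRect(np.float32(q[:,:2]*1000))[0]
G=C+bx*ctr[0]/1000+by*ctr[1]/1000; print("grip base centre on top face",G.round(4))
T=np.stack([bx,-by,-n],1); print("T yaw",np.degrees(np.arctan2(bx[1],bx[0])), "tool diff rotvec",Rn.from_matrix(R.T@T).as_rotvec().round(4))
print("G in tool mm",((G-p)@R*1000).round(1))
```

```text
tilt 34.93 uphill yaw -7.23 n pts 7703 rms 0.0006546852761221089
((0.2992687225341797, -8.582069396972656), (45.44745635986328, 178.4940643310547), 0.04535628855228424)
bar top-face centre [ 0.5056 -0.3115  0.0573]
grip top (bar frame) ((-0.9243106842041016, -0.4182853698730469), (70.03129577636719, 11.93232536315918), 89.67345428466797) 0.0318652647000057 1208
grip base centre on top face [ 0.5048 -0.3118  0.0568]
T yaw -7.233564536508413 tool diff rotvec [-0.0016  0.0024 -0.0003]
G in tool mm [-13.5 -55.3 192.5]
```

apply_moves(commands=[[-0.3,-1.4,3,0,0,0],[-0.3,-1.4,3,0,0,0],[-0.3,-1.4,3,0,0,0],[-0.4,-1.3,3,0,0,0],[0,0,0,-0.001,0.002,0]])

```text
clock: 15.1
position: [0.4409, -0.3241, 0.1432]
ee_rot: [2.967, -0.178, 0.901]
force: [-0.6, 0.4, -0.2]
width: 0.497
```

apply_moves(commands=[[0,0,0,0,0,0],[0,0,0,0,0,0],[0,0,0,0,0,0]])

```text
clock: 15.4
position: [0.4396, -0.3274, 0.1447]
ee_rot: [2.96, -0.181, 0.898]
force: [-0.1, 0.1, 0.6]
width: 0.497
```

Run:
```python
from h import *
s=arm.observe();print({k:np.round(s[k],4) for k in ('joints','position','ee_rot','force','dq')})
im,d,c=grab("wrist","w13")
T=tilt(np.radians(34.93),np.radians(-7.23)); G=np.array([.5048,-.3118,.0568])+T@[.0008,.0006,0]
plan(G-T@[0,0,.026],T,step=2)
```

```text
{'joints': array([ 1.0687,  0.3391, -0.3901,  2.275 , -1.3078,  0.1979,  1.8628]), 'position': array([ 0.4396, -0.3274,  0.1447]), 'ee_rot': array([ 2.9603, -0.1811,  0.8983]), 'force': array([-0.0717,  0.0804,  0.5762]), 'dq': array([ 0.0002,  0.0017, -0.0161,  0.0023, -0.0016, -0.006 ,  0.0025])}
n 5 from [ 0.4398 -0.3271  0.1447] d [ 0.0508  0.0165 -0.0661]
[0.07, -0.46, 1.63, 0.001, 0.004, 0.001],[0.06, -0.46, 1.63, 0.001, 0.004, 0.001],[0.06, -0.46, 1.64, 0.001, 0.004, 0.001],[0.05, -0.46, 1.64, 0.001, 0.004, 0.001],[0.04, -0.46, 1.64, 0.001, 0.004, 0.001],
```

View pics/w13.png

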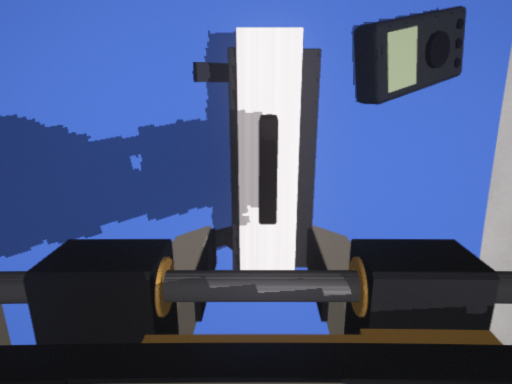

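The arm stopped short: joint 5 is at -1.308 (limit -1.32) and joint 6 at 0.198 (limit 0.12). I'll fit the arm's kinematics to the states I've recorded, so I can pick a configuration that reaches the grasp.

```bash
cat > kin.py <<'E'
import numpy as np, itertools
from scipy.optimize import least_squares
from scipy.spatial.transform import Rotation as Rn
D=[([-1.25360218,0.43518061,0.02498596,1.57412351,-0.01158857,1.13395755,-0.07506104],[.25459842,.57027133,.24796119],[2.63477532,1.70925838,-.0018662]),
([-.8023,.6016,.2454,1.9063,-.2263,.6599,-.0878],[.4946,.2945,.0479],[-3.0984,-.5176,-.0005]),
([.0697,.3851,.5355,1.7401,-.2191,1.0753,.5523],[.4907,-.3013,.2406],[3.1346,-.1969,.0008]),
([.3676,.1599,.2998,2.2056,-.8453,.4413,1.2506],[.4681,-.2932,.2226],[3.0017,-.1758,.8406]),
([.6086,.1609,.3116,2.245,-1.0654,.5355,1.6681],[.4002,-.3544,.2225],[2.9583,-.1859,.9268]),
([1.0687,.3391,-.3901,2.275,-1.3078,.1979,1.8628],[.4396,-.3274,.1447],[2.9603,-.1811,.8983])]
def fk(q,sg,pr):
    a,b,d1,d3,d5,d7,e3,e5=pr[:8]
    R=Rn.from_euler('z',sg[0]*q[0]+a); p=np.array([0,0,d1])
    R=R*Rn.from_euler('y',q[1])*Rn.from_euler('z',sg[1]*q[2]); p=p+R.apply([e3,0,d3])
    R=R*Rn.from_euler('y',q[3]); R=R*Rn.from_euler('z',sg[2]*q[4]); p=p+R.apply([e5,0,d5])
    R=R*Rn.from_euler('y',q[5])*Rn.from_euler('z',sg[3]*q[6]+b); p=p+R.apply([0,0,d7])
    return p,R
def fit():
    best=None
    for sg in itertools.product([1,-1],repeat=4):
      for a0 in (0,):
       for b0 in (0,np.pi):
        def f(pr):
            o=[]
            for q,p,r in D:
                P,R=fk(q,sg,pr); o+=list((P-p)*3)+list((R.inv()*Rn.from_rotvec(r)).as_rotvec())
            return o
        s=least_squares(f,[a0,b0,.3,.4,.4,.2,0,0])
        if best is None or s.cost<best[0]: best=(s.cost,sg,s.x,s.fun)
    return best
if __name__=="__main__":
    b=fit(); print(b[0],b[1],b[2].round(4)); print(np.reshape(b[3],(-1,6)).round(3))
E
python3 kin.py
```

```text
0.003966560053016657 (-1, -1, -1, -1) [-6.9700e-02  3.0776e+00  2.6970e-01  5.2180e-01  4.2280e-01  3.0290e-01
  2.9100e-02 -1.2000e-03]
[[-0.02   0.024  0.004 -0.     0.    -0.006]
 [-0.025  0.007 -0.     0.     0.    -0.006]
 [-0.007  0.007  0.002  0.    -0.    -0.006]
 [-0.014  0.005  0.001  0.036  0.     0.004]
 [-0.016 -0.009 -0.004  0.04   0.001  0.007]
 [ 0.027 -0.015 -0.003  0.039  0.002  0.006]]
```

```bash
cat > kin2.py <<'E'
from kin import *
sg=(-1,-1,-1,-1)
def fk2(q,pr):
    a,b,d1,d3,d5,d7,e3,e4,o2,o3,o4,o5,o6,y3,bx,by=pr
    R=Rn.from_euler('z',-q[0]+a); p=np.array([bx,by,d1])
    R=R*Rn.from_euler('y',q[1]+o2)*Rn.from_euler('z',-q[2]+o3); p=p+R.apply([e3,y3,d3])
    R=R*Rn.from_euler('y',q[3]+o4); p=p+R.apply([e4,0,0]); R=R*Rn.from_euler('z',-q[4]+o5); p=p+R.apply([0,0,d5])
    R=R*Rn.from_euler('y',q[5]+o6)*Rn.from_euler('z',-q[6]+b); p=p+R.apply([0,0,d7])
    return p,R
def fit2(D=D,reg=.02):
    x0=np.array([-.07,np.pi,.27,.52,.42,.3,.03,0]+[0]*8)
    def f(pr):
        o=[]
        for q,p,r in D:
            P,R=fk2(q,pr); o+=list((P-p)*3)+list((R.inv()*Rn.from_rotvec(r)).as_rotvec())
        return o+list(reg*(pr-x0)[[6,7,8,9,10,11,12,13]])+list(.2*(pr-x0)[14:])
    return least_squares(f,x0)
if __name__=="__main__":
    s=fit2(); print(s.cost,s.x.round(4)); print(np.reshape(s.fun[:36],(-1,6)).round(3))
E
python3 kin2.py
```

```text
0.001321150263740682 [-2.8200e-02  3.1321e+00  2.6470e-01  5.2650e-01  4.1830e-01  2.9990e-01
  3.2800e-02  5.7000e-03 -2.2000e-03  1.6600e-02  4.3000e-03 -5.0000e-03
 -2.8000e-03 -3.2000e-02  9.6000e-03 -4.6000e-03]
[[-0.     0.007 -0.007 -0.003 -0.    -0.002]
 [-0.009 -0.011  0.008 -0.005  0.003 -0.002]
 [ 0.007  0.002  0.007 -0.003  0.002 -0.002]
 [-0.014  0.009  0.002  0.006  0.002  0.001]
 [-0.018  0.004 -0.001  0.006  0.003  0.001]
 [ 0.034 -0.011 -0.008  0.006 -0.     0.002]]
```

The fit is good to about 1 cm and 0.4°, which is enough to study which configurations are feasible.

```bash
cat > ns.py <<'E'
from kin2 import *
from h import tilt,down
lo=np.array([-2.62,-.44,-1.27,.08,-1.32,.12,-2.74]);hi=np.array([2.62,2.09,1.32,2.57,4.46,2,2.74])
pr=fit2().x
def ik(p,R,q0,j3):
    f=lambda q:np.r_[(fk2(q,pr)[0]-p)*5,(fk2(q,pr)[1].inv()*Rn.from_matrix(R)).as_rotvec(),.5*(q[2]-j3)]
    return least_squares(f,q0,bounds=(lo-1.5,hi+1.5))
def scan(p,R,label):
    rng=np.random.default_rng(0); sols=[]
    for j3 in np.arange(-1.2,1.31,.2):
        for t in range(14):
            q0=rng.uniform(lo,hi); s=ik(p,R,q0,j3)
            if s.cost<1e-6:
                q=s.x; m=np.min(np.r_[q-lo,hi-q])
                if m>.0 and not any(np.abs(q-x).max()<.1 for _,x in sols): sols.append((m,q))
    sols.sort(key=lambda t:-t[0]); print(label,len(sols))
    for m,q in sols[:8]: print("  margin %.2f"%m,q.round(2))
if __name__=="__main__":
    G=np.array([.5048,-.3118,.0568])
    for fl in (0,1):
        T=tilt(np.radians(34.93),np.radians(-7.23))
        if fl: T=T@np.diag([-1,-1,1.])
        scan(G-T@[0,0,.026],T,"grasp flip%d"%fl); scan(G-T@[0,0,.15],T,"pre flip%d"%fl)
    for tl in (25,30): 
        T=tilt(np.radians(tl),np.radians(-7.23)); scan(G-T@[0,0,.026],T,"tilt %d"%tl)
E
python3 ns.py
```

```text
grasp flip0 10
  margin 0.19 [0.49 0.5  0.2  2.29 4.27 0.42 2.46]
  margin 0.18 [ 0.65  0.48 -0.    2.29  4.2   0.34  2.56]
  margin 0.15 [ 1.43  0.69 -1.    2.29  2.02  0.27 -1.38]
  margin 0.15 [0.33 0.53 0.4  2.29 4.31 0.52 2.38]
  margin 0.12 [0.17 0.58 0.6  2.29 4.34 0.63 2.32]
  margin 0.12 [-0.19  0.96  1.2   2.29  4.34  1.15  2.12]
  margin 0.11 [-0.1   0.79  1.    2.29  4.35  0.93  2.19]
  margin 0.07 [ 1.55  0.82 -1.2   2.29  1.84  0.44 -1.15]
pre flip0 6
  margin 0.12 [ 1.29  0.22 -0.6   2.35 -1.14  0.24  1.68]
  margin 0.08 [ 1.11  0.2  -0.4   2.35 -1.24  0.28  1.76]
  margin 0.07 [ 1.46  0.25 -0.8   2.35 -0.98  0.19  1.52]
  margin 0.02 [ 0.93  0.2  -0.2   2.35 -1.3   0.32  1.82]
  margin 0.02 [ 1.62  0.29 -1.    2.35 -0.61  0.14  1.16]
  margin 0.01 [ 1.76  0.37 -1.2   2.35  0.25  0.13  0.31]
grasp flip1 13
  margin 0.22 [ 0.65  0.48 -0.    2.29  4.2   0.34 -0.59]
  margin 0.19 [ 0.49  0.5   0.2   2.29  4.27  0.42 -0.68]
  margin 0.15 [ 1.43  0.69 -1.    2.29  2.02  0.27  1.76]
  margin 0.15 [ 0.33  0.53  0.4   2.29  4.31  0.52 -0.76]
  margin 0.14 [ 0.81  0.49 -0.2   2
[... 456 characters left out ...]
 1.62  0.29 -1.    2.35 -0.61  0.14 -1.98]
tilt 25 8
  margin 0.26 [ 1.36  0.66 -1.    2.17  1.2   0.38 -0.64]
  margin 0.13 [ 1.22  0.57 -0.8   2.17  0.99  0.25 -0.46]
  margin 0.10 [ 0.6   0.46  0.    2.17 -1.05  0.22  1.47]
  margin 0.08 [ 0.43  0.48  0.2   2.17 -1.24  0.3   1.64]
  margin 0.07 [ 1.48  0.79 -1.2   2.17  1.34  0.55 -0.73]
  margin 0.04 [ 1.08  0.52 -0.6   2.17  0.6   0.16 -0.1 ]
  margin 0.04 [ 0.76  0.47 -0.2   2.17 -0.71  0.16  1.16]
  margin 0.01 [ 0.92  0.48 -0.4   2.17 -0.08  0.13  0.55]
tilt 30 3
  margin 0.18 [ 1.4   0.67 -1.    2.23  1.53  0.3  -0.94]
  margin 0.07 [ 1.51  0.8  -1.2   2.23  1.56  0.48 -0.91]
  margin 0.04 [ 1.26  0.58 -0.8   2.23  1.51  0.16 -0.96]
```

Tool x is pinned across the grip, but the tool can be leaned by an angle β about that axis (along the bar's length). I'll scan β for configurations on the current branch.

```bash
cat > ns2.py <<'E'
from ns import *
G=np.array([.5048,-.3118,.0568]); T0=tilt(np.radians(34.93),np.radians(-7.23))
qs=np.array([.61,.16,.31,2.245,-1.06,.53,1.67])
for b in (-45,-35,-25,-15,-8,8,15,25,35,45):
    T=T0@Rn.from_euler('x',b,degrees=True).as_matrix()
    out=[]
    for name,off in(("grasp",.028),("pre",.12)):
        best=(-9,None)
        for j3 in np.arange(-1.2,1.31,.15):
            s=ik(G-T@[0,0,off],T,qs,j3)
            if s.cost<1e-5:
                q=s.x; m=np.min(np.r_[q-lo,hi-q])
                if m>best[0]: best=(m,q)
        out.append(best)
    print(b,[(round(float(m),2),None if q is None else q.round(2)) for m,q in out])
E
python3 ns2.py
```

```text
-45 [(-0.41, array([-0.71,  1.09,  1.05,  2.35, -0.19, -0.29, -0.38])), (-0.25, array([-0.98,  1.02,  1.2 ,  2.43, -0.09, -0.13, -0.49]))]
-35 [(-0.53, array([-0.52,  0.85,  0.9 ,  2.39, -0.14, -0.41, -0.18])), (-0.39, array([-0.78,  0.68,  1.05,  2.49, -0.4 , -0.27,  0.08]))]
-25 [(-0.56, array([-0.17,  0.61,  0.6 ,  2.4 , -0.12, -0.44,  0.08])), (-0.42, array([-0.52,  0.44,  0.9 ,  2.5 , -0.14, -0.3 ,  0.1 ]))]
-15 [(-0.49, array([ 0.45,  0.47, -0.  ,  2.38, -0.19, -0.37,  0.44])), (-0.34, array([ 0.3 ,  0.24,  0.15,  2.47, -0.18, -0.22,  0.42]))]
-8 [(-0.39, array([ 0.92,  0.49, -0.45,  2.34, -0.3 , -0.27,  0.72])), (-0.23, array([ 1.11,  0.26, -0.6 ,  2.42, -0.21, -0.11,  0.62]))]
8 [(-0.04, array([ 1.33,  0.61, -0.75,  2.22, -1.05,  0.08,  1.71])), (0.24, array([ 1.22,  0.34, -0.45,  2.25, -1.08,  0.39,  1.71]))]
15 [(0.19, array([ 1.27,  0.61, -0.6 ,  2.14, -0.98,  0.31,  1.68])), (0.4, array([ 1.28,  0.41, -0.45,  2.15, -0.92,  0.55,  1.63]))]
25 [(0.41, array([ 1.21,  0.66, -0.45,  2.03, -0.91,  0.59,  1.66])), (0.56, array([ 1.44,  0.56, -0.6 ,  2.01, -0.68,  0.72,  1.47]))]
35 [(0.62, array([ 1.35,  0.79, -0.6 ,  1.91, -0.64,  0.74,  1.48])), (0.67, array([ 1.46,  0.69, -0.6 ,  1.85, -0.58,  0.92,  1.43]))]
45 [(0.67, array([ 1.35,  0.89, -0.6 ,  1.78, -0.57,  0.94,  1.44])), (0.7, array([ 1.35,  0.79, -0.45,  1.69, -0.62,  1.17,  1.48]))]
```

```bash
cat > ns3.py <<'E'
from ns import *
G=np.array([.5048,-.3118,.0568]); T0=tilt(np.radians(34.93),np.radians(-7.23)); X=Rn.from_euler('x',20,degrees=True).as_matrix()
q=np.array([1.07,.34,-.39,2.275,-1.3,.2,1.86])
C=np.array([.551,.0253,.022])
for name,base,T,off in(("pre",G,T0,.12),("grasp",G,T0,.028),("lift",G,T0,.1),("flat lift",G+[0,.02,.1],tilt(0,np.radians(-7.23)),.028),("mid",np.array([.53,-.15,.13]),tilt(0,0.),.028),("overplace",C+[0,0,.1],tilt(0,np.radians(10.9)),.028),("place",C,tilt(0,np.radians(10.9)),.028)):
    best=(-9,None)
    Tn=T@X
    p=base+T@np.array([0,0,-off])
    for j3 in np.arange(-1.2,1.31,.15):
        s=ik(p,Tn,q,j3)
        if s.cost<1e-5:
            m=np.min(np.r_[s.x-lo,hi-s.x]); m=m-.1*np.abs(s.x-q).max()
            if m>best[0]: best=(m,s.x)
    print(name,round(best[0],2),None if best[1] is None else best[1].round(2)); q=best[1]
E
python3 ns3.py
```

```text
pre 0.36 [ 1.38  0.44 -0.6   2.16 -0.84  0.58  1.55]
grasp 0.26 [ 1.29  0.64 -0.6   2.11 -0.88  0.4   1.61]
lift 0.4 [ 1.36  0.48 -0.6   2.16 -0.85  0.53  1.56]
flat lift 0.77 [ 0.83  0.51 -0.3   1.68 -0.19  1.13  0.52]
mid 0.73 [ 0.71  0.49 -0.45  1.82 -0.15  0.98  0.39]
overplace 0.68 [ 0.39  0.49 -0.45  1.86 -0.17  0.91  0.28]
place 0.6 [ 0.05  0.61 -0.    1.91 -0.49  0.77  0.62]
```

A β of 20° gives comfortable joint margins at the grasp, transfer and place. Moving to the pre-grasp.

```bash
cat > tgt.py <<'E'
from h import *
T0=tilt(np.radians(34.93),np.radians(-7.23)); X=Rn.from_euler('x',20,degrees=True).as_matrix()
G=np.array([.5048,-.3118,.0568])+T0@[.0008,.0006,0]
def go(off,**k): plan(G-T0@[0,0,off],T0@X,**k)
def st():
    s=arm.observe(); print({k:np.round(s[k],4) for k in ('clock','joints','position','ee_rot','force','dq')})
E
python3 -c "
from tgt import *
go(.11,step=2.5)"
```

```text
n 3 from [ 0.4398 -0.3271  0.1447] d [0.0031 0.0225 0.0028]
[0.06, -0.76, -0.08, 0.118, 0.007, 0.001],[0.06, -0.76, 0.01, 0.118, 0.007, 0.001],[0.06, -0.75, 0.1, 0.118, 0.007, 0.001],
```

apply_moves(commands=[[0,0,-0.1,0.09,0.005,0],[0,0,0,0.09,0.005,0],[0,-0.7,0,0.09,0.005,0],[0,-0.7,0,0.08,0.005,0],[0,0,0,0,0,0]])

```text
clock: 15.95
position: [0.4391, -0.3141, 0.1471]
ee_rot: [-2.711, 0.021, -0.878]
force: [0.1, -0.6, -0.4]
width: 0.5
```

apply_moves(commands=[[0,0,0,0,0,0],[0,0,0,0,0,0],[0,0,0,0,0,0]])

```text
clock: 16.25
position: [0.4394, -0.3119, 0.1477]
ee_rot: [-2.711, 0.018, -0.879]
force: [0.4, -0.2, 1.2]
width: 0.498
```

```bash
python3 -c "
from tgt import *
st(); go(.11,step=2.5)"
```

```text
{'clock': np.float64(16.25), 'joints': array([ 1.1039,  0.452 , -0.2301,  2.1168, -1.0177,  0.6846,  1.7371]), 'position': array([ 0.4394, -0.3119,  0.1477]), 'ee_rot': array([-2.7114,  0.0179, -0.8786]), 'force': array([ 0.4359, -0.2183,  1.2055]), 'dq': array([ 0.0042,  0.0016, -0.0018, -0.0047,  0.004 ,  0.0054, -0.0002])}
n 1 from [ 0.4394 -0.3119  0.1477] d [ 0.0034  0.0074 -0.0003]
[0.19, -0.67, 0.42, 0.002, 0.001, 0.003],
```

apply_moves(commands=[[0.2,-0.7,0.4,0.002,0.001,0.003],[0,0,0,0,0,0],[0,0,0,0,0,0],[0,0,0,0,0,0]])

```text
clock: 16.65
position: [0.4427, -0.3051, 0.1475]
ee_rot: [-2.708, 0.023, -0.879]
force: [0.1, -0.9, -0.1]
width: 0.501
```

```bash
python3 -c "
from tgt import *
st(); go(.11,step=2.5); go(.06,step=1.5); grab('wrist','w14')"
```

```text
{'clock': np.float64(16.65), 'joints': array([ 1.0977,  0.4498, -0.2382,  2.1255, -1.0301,  0.6749,  1.7356]), 'position': array([ 0.4427, -0.3051,  0.1475]), 'ee_rot': array([-2.7076,  0.0226, -0.8787]), 'force': array([ 0.0514, -0.9101, -0.0697]), 'dq': array([ 0.0024,  0.0023,  0.0029, -0.0039,  0.0025, -0.0001, -0.0005])}
n 1 from [ 0.4427 -0.3051  0.1475] d [ 0.0002  0.0005 -0.    ]
[0.01, -0.05, 0.03, 0.0, 0.0, -0.001],
n 4 from [ 0.4427 -0.3051  0.1475] d [ 0.0286 -0.0031 -0.041 ]
[0.0, 0.42, 1.18, 0.0, 0.0, 0.0],[0.0, 0.42, 1.18, 0.0, 0.0, 0.0],[0.0, 0.42, 1.18, 0.0, 0.0, 0.0],[0.0, 0.42, 1.18, 0.0, 0.0, 0.0],
```

View pics/w14.png

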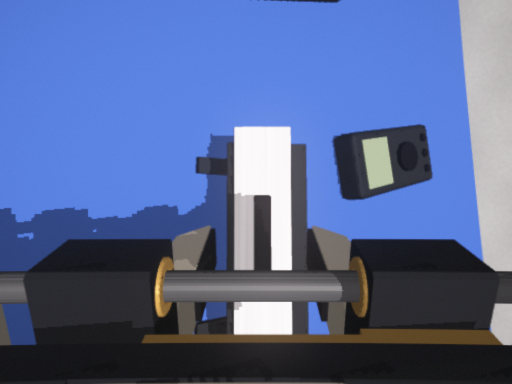

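The grip at about (262,240) is centred between the jaws. Advancing along the bar's normal.

apply_moves(commands=[[0,0.4,1.2,0,0,0],[0,0.4,1.2,0,0,0],[0,0.4,1.2,0,0,0],[0,0.4,1.2,0,0,0],[0,0,0,0,0,0]])

```text
clock: 17.2
position: [0.4722, -0.3064, 0.1042]
ee_rot: [-2.705, 0.022, -0.876]
force: [0.5, -0.8, 0.8]
width: 0.497
```

```bash
python3 -c "
from tgt import *
st(); go(.06);go(.028,step=1.)"
```

```text
{'clock': np.float64(17.2), 'joints': array([ 1.0776,  0.553 , -0.2797,  2.1065, -1.1043,  0.5851,  1.8078]), 'position': array([ 0.4722, -0.3064,  0.1042]), 'ee_rot': array([-2.7054,  0.0223, -0.8765]), 'force': array([ 0.5039, -0.7708,  0.7628]), 'dq': array([ 0.0079, -0.0351,  0.014 ,  0.0076,  0.0256,  0.0316, -0.0254])}
n 1 from [ 0.4722 -0.3064  0.1042] d [-0.0009 -0.0018  0.0023]
[0.07, 0.1, -0.27, -0.003, 0.001, -0.002],
n 3 from [ 0.4722 -0.3064  0.1042] d [ 0.0173 -0.0041 -0.024 ]
[0.03, 0.4, 0.91, -0.001, 0.0, -0.001],[0.03, 0.4, 0.91, -0.001, 0.0, -0.001],[0.03, 0.4, 0.91, -0.001, 0.0, -0.001],
```

apply_moves(commands=[[0,0.35,0.9,0,0,0],[0,0.35,0.9,0,0,0],[0,0,0,0,0,0],[0,0,0,0,0,0],[0,0,0,0,0,0]])

```text
clock: 17.7
position: [0.4824, -0.3091, 0.0903]
ee_rot: [-2.707, 0.023, -0.879]
force: [0.4, 0.7, 0.1]
width: 0.5
```

```bash
python3 -c "
from tgt import *
st(); go(.028,step=1.)"
```

```text
{'clock': np.float64(17.7), 'joints': array([ 1.0729,  0.5875, -0.293 ,  2.095 , -1.1285,  0.5565,  1.8334]), 'position': array([ 0.4824, -0.3091,  0.0903]), 'ee_rot': array([-2.7075,  0.0225, -0.8789]), 'force': array([0.3711, 0.6857, 0.1422]), 'dq': array([ 0.0006, -0.0047,  0.0013,  0.    , -0.0002, -0.0008,  0.0005])}
n 2 from [ 0.4824 -0.3091  0.0903] d [ 0.0071 -0.0013 -0.0101]
[0.0, 0.23, 0.58, 0.0, 0.0, -0.001],[0.0, 0.23, 0.58, 0.0, 0.0, -0.001],
```

apply_moves(commands=[[0,0.23,0.6,0,0,0],[0,0.2,0.55,0,0,0],[0,0,0,0,0,0],[0,0,0,0,0,0],[0,0,0,0,0,0]])

```text
clock: 18.2
position: [0.4894, -0.31, 0.0801]
ee_rot: [-2.707, 0.023, -0.879]
force: [-0.4, -0.5, -0.3]
width: 0.5
```

```bash
python3 -c "
from tgt import *
st(); go(.028,step=1.); grab('wrist','w15')"
```

```text
{'clock': np.float64(18.2), 'joints': array([ 1.0694,  0.6126, -0.3026,  2.0867, -1.1444,  0.5375,  1.8504]), 'position': array([ 0.4894, -0.31  ,  0.0801]), 'ee_rot': array([-2.7072,  0.0226, -0.8786]), 'force': array([-0.4444, -0.4666, -0.2614]), 'dq': array([ 0.0011, -0.0028,  0.0014,  0.0003, -0.0011,  0.0012, -0.001 ])}
n 1 from [ 0.4894 -0.31    0.0801] d [ 0.0001 -0.0004  0.0001]
[0.02, 0.04, -0.02, 0.0, 0.0, -0.001],
```

View pics/w15.png

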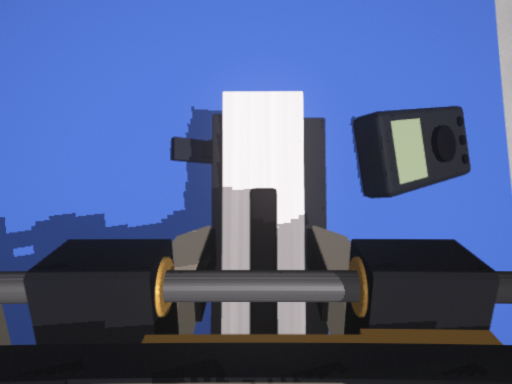

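The grip is between the fingers at column 263, centred. Closing.

apply_moves(commands=[[0,0,0,0,0,0],[0,0,0,0,0,0],[0,0,0,0,0,0],[0,0,0,0,0,0],[0,0,0,0,0,0]], claw=1, newtons=40)

```text
clock: 18.75
position: [0.4903, -0.3102, 0.0808]
ee_rot: [-2.707, 0.022, -0.881]
force: [1.9, -0.5, -1.7]
width: 0.129
```

apply_moves(commands=[[0,0,0,0,0,0],[0,0,0,0,0,0],[0,0,0,0,0,0],[0,0,0,0,0,0],[0,0,0,0,0,0]])

```text
clock: 19.25
position: [0.4902, -0.3102, 0.0807]
ee_rot: [-2.707, 0.022, -0.88]
force: [4.5, -0.2, 5.9]
width: 0.126
```

```bash
python3 -c "
from tgt import *
st(); s=arm.observe();print(s['width']*92); go(.07,step=1.5)"
```

```text
{'clock': np.float64(19.25), 'joints': array([ 1.0693,  0.6123, -0.3032,  2.0857, -1.145 ,  0.5377,  1.8505]), 'position': array([ 0.4902, -0.3102,  0.0807]), 'ee_rot': array([-2.7071,  0.0219, -0.8805]), 'force': array([ 4.5303, -0.2309,  5.8693]), 'dq': array([-0.0003,  0.0006, -0.0001, -0.0007, -0.0001,  0.0006,  0.0004])}
11.62676471918627
n 3 from [ 0.4902 -0.3102  0.0807] d [-0.0246  0.0028  0.034 ]
[-0.03, -0.47, -1.32, 0.0, 0.0, 0.0],[-0.03, -0.47, -1.32, 0.0, 0.0, 0.0],[-0.03, -0.47, -1.32, 0.0, 0.0, 0.0],
```

Gripped, opening 11.6 mm (12 mm grip). Lifting off along the slope's normal.

apply_moves(commands=[[0,-0.25,-0.7,0,0,0],[0,-0.5,-1.4,0,0,0],[0,-0.7,-2,0,0,0],[0,-0.7,-2,0,0,0],[0,0,0,0,0,0]])

```text
clock: 19.75
position: [0.4505, -0.3065, 0.1336]
ee_rot: [-2.71, 0.025, -0.877]
force: [-0.3, -0.5, -3.4]
width: 0.126
```

```bash
python3 -c "
from tgt import *
st(); s=arm.observe();print(s['width']*92); plan([.47,-.29,.20],tilt(0,np.radians(-7.2))@X,step=3.5,deg=6)"
```

```text
{'clock': np.float64(19.75), 'joints': array([ 1.0911,  0.4806, -0.2482,  2.1225, -1.0535,  0.645 ,  1.7591]), 'position': array([ 0.4505, -0.3065,  0.1336]), 'ee_rot': array([-2.7098,  0.0247, -0.8772]), 'force': array([-0.3082, -0.5436, -3.4437]), 'dq': array([-0.0107,  0.0445, -0.0223, -0.0143, -0.0372, -0.0464,  0.0356])}
11.613185449338244
n 6 from [ 0.4505 -0.3065  0.1336] d [0.0195 0.0165 0.0664]
[0.87, -0.55, -0.59, 0.0, -0.095, 0.034],[0.79, -0.58, -0.67, 0.0, -0.095, 0.034],[0.7, -0.6, -0.74, 0.0, -0.095, 0.034],[0.61, -0.63, -0.8, 0.0, -0.095, 0.034],[0.5, -0.65, -0.86, 0.0, -0.095, 0.034],
[0.4, -0.66, -0.9, 0.0, -0.095, 0.034],
```

apply_moves(commands=[[0.87,-0.55,-0.59,0,-0.095,0.034],[0.8,-0.58,-0.67,0,-0.095,0.034],[0.7,-0.6,-0.74,0,-0.095,0.034],[0.6,-0.63,-0.8,0,-0.095,0.034],[0.5,-0.65,-0.86,0,-0.095,0.034]])

```text
clock: 20.25
position: [0.4676, -0.292, 0.1869]
ee_rot: [-2.791, 0.146, -0.185]
force: [1.5, 0.2, -3.6]
width: 0.126
```

apply_moves(commands=[[0.4,-0.66,-0.9,0,-0.095,0.034],[0,0,0,0,0,0],[0,0,0,0,0,0],[0,0,0,0,0,0]])

```text
clock: 20.65
position: [0.4696, -0.2897, 0.1969]
ee_rot: [-2.786, 0.17, -0.052]
force: [-0.5, 0.1, -3.3]
width: 0.13
```

```bash
python3 -c "
from tgt import *
st(); grab('wrist','w16')
a=np.radians(10.9); u=np.array([np.cos(a),np.sin(a),0]); M=np.array([.6073,.0361,0])
C=M-u*.075; C[2]=.12; print(C)
plan(C,tilt(0,a)@X,step=3.5,deg=6)"
```

```text
{'clock': np.float64(20.65), 'joints': array([ 0.585 ,  0.4721,  0.0911,  1.7119, -0.3802,  1.1636,  0.7361]), 'position': array([ 0.4696, -0.2897,  0.1969]), 'ee_rot': array([-2.7863,  0.1699, -0.052 ]), 'force': array([-0.538 ,  0.1132, -3.324 ]), 'dq': array([ 0.0102, -0.006 ,  0.0019, -0.    ,  0.0034,  0.0101, -0.0124])}
[0.5336531  0.02191784 0.12      ]
n 10 from [ 0.4695 -0.2898  0.1972] d [ 0.0641  0.3117 -0.0772]
[0.24, -2.71, 1.82, 0.0, -0.012, -0.029],[0.34, -2.7, 1.82, 0.0, -0.012, -0.029],[0.44, -2.69, 1.81, 0.0, -0.012, -0.029],[0.54, -2.68, 1.81, 0.0, -0.012, -0.029],[0.64, -2.66, 1.8, 0.0, -0.012, -0.029],
[0.74, -2.64, 1.79, 0.0, -0.012, -0.029],[0.84, -2.62, 1.78, 0.0, -0.012, -0.029],[0.93, -2.59, 1.77, 0.0, -0.012, -0.029],[1.03, -2.56, 1.76, 0.0, -0.012, -0.029],[1.12, -2.53, 1.75, 0.0, -0.012, -0.029],
```

View pics/w16.png

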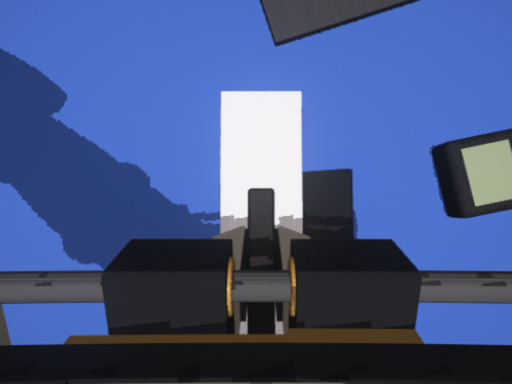

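The bar is held squarely, with its near end at row 92, columns 221–302. I'll check its pose in the tool frame.

```bash
cat > held.py <<'E'
from tgt import *
import sys
def held(name,box=(210,85,310,225)):
    im,d,c=load(name); P=cloud(d,c); s=arm.observe(); R=Rn.from_rotvec(s['ee_rot']).as_matrix(); p=s['position']
    hsv=cv2.cvtColor(im,cv2.COLOR_RGB2HSV); x0,y0,x1,y1=box
    m=np.zeros(d.shape,bool); m[y0:y1,x0:x1]=1; m&=(hsv[:,:,1]<60)&(hsv[:,:,2]>140)
    q=P[m]; q=q[np.isfinite(q[:,2])]; ok=np.ones(len(q),bool)
    for _ in range(5):
        cen=q[ok].mean(0); _,_,vt=np.linalg.svd(q[ok]-cen,full_matrices=False); n=vt[2]*np.sign(vt[2,2]); r=(q-cen)@n; ok=abs(r)<.002
    print("normal world",n.round(4)," in nominal bar frame",(n@(R@X.T)).round(4),"(expect 0,0,-1)")
    hgt=(p-cen)@n; print("TCP above bar top mm",hgt*1000)
    ys=[r for r in range(100,180,4)]; L=[];Q=[]
    for r in ys:
        xs=np.nonzero(m[r])[0]; L.append((xs[0]-.5,r)); Q.append((xs[-1]+.5,r))
    B=R@X.T
    def T(uv): o,dr=ray(uv,c); t=((cen-o)@n)/(dr@n); return ((o+dr*t[:,None]-p)@B)*1000
    L,Q=T(L),T(Q); fl=np.polyfit(L[:,1],L[:,0],1); fr=np.polyfit(Q[:,1],Q[:,0],1)
    E=T([(k,np.nonzero(m[:,k])[0][0]-.5) for k in range(228,296,4)])
    print("yaw slopes deg",np.degrees(np.arctan([fl[0],fr[0]])),"mid x at y=-50",(np.polyval(fl,-50)+np.polyval(fr,-50))/2,"w",np.polyval(fr,-50)-np.polyval(fl,-50),"end y (expect ~-90)",np.median(E[:,1]))
    print("bar min corner z world",)
held(sys.argv[1])
E
python3 held.py w16
```

```text
normal world [-0.0153 -0.0019  0.9999]  in nominal bar frame [ 2.0e-04  1.6e-03 -1.0e+00] (expect 0,0,-1)
TCP above bar top mm 28.86711547935103
yaw slopes deg [-0.66433345 -0.35747202] mid x at y=-50 -1.0125350744580146 w 43.943659986446534 end y (expect ~-90) -90.63531761738243
bar min corner z world
```

The hold is good: the bar top is parallel to the tool's nominal frame, the TCP is 28.9 mm above it, and the centring is consistent with the known 0.9 mm camera bias. Moving over the ledge, 16 mm short of flush.

```bash
cat >> tgt.py <<'E'
a_=np.radians(10.88); U=np.array([np.cos(a_),np.sin(a_),0]); M=np.array([.608,.0352,0])
def place(dx,z,**k):
    C=M-U*dx; C[2]=z; plan(C,tilt(0,a_)@X,**k)
E
python3 -c "
from tgt import *
place(.073,.10,step=3.5,deg=6)"
```

```text
n 10 from [ 0.4695 -0.2898  0.1972] d [ 0.0668  0.3112 -0.0972]
[0.26, -2.64, 2.01, 0.0, -0.012, -0.029],[0.36, -2.63, 2.0, 0.0, -0.012, -0.029],[0.46, -2.62, 2.0, 0.0, -0.012, -0.029],[0.56, -2.61, 1.99, 0.0, -0.012, -0.029],[0.66, -2.59, 1.99, 0.0, -0.012, -0.029],
[0.76, -2.57, 1.98, 0.0, -0.012, -0.029],[0.86, -2.54, 1.97, 0.0, -0.012, -0.029],[0.96, -2.52, 1.96, 0.0, -0.012, -0.029],[1.05, -2.49, 1.94, 0.0, -0.012, -0.029],[1.15, -2.46, 1.93, 0.0, -0.012, -0.029],
```

apply_moves(commands=[[0.26,-2.6,2,0,-0.012,-0.029],[0.36,-2.6,2,0,-0.012,-0.029],[0.46,-2.6,2,0,-0.012,-0.029],[0.56,-2.6,2,0,-0.012,-0.029],[0.66,-2.6,2,0,-0.012,-0.029]])

```text
clock: 21.2
position: [0.5032, -0.1344, 0.1486]
ee_rot: [-2.793, -0.048, -0.005]
force: [0.4, -0.0, -3.1]
width: 0.127
```

apply_moves(commands=[[0.76,-2.6,2,0,-0.012,-0.029],[0.86,-2.5,1.9,0,-0.012,-0.029],[0.9,-2.5,1.9,0,-0.012,-0.029],[0.9,-2.4,1.9,0,-0.012,-0.029],[0.8,-2.2,1.7,0,-0.012,-0.029]])

```text
clock: 21.7
position: [0.532, 0.0157, 0.102]
ee_rot: [-2.782, -0.266, 0.043]
force: [-0.6, -0.8, -3.2]
width: 0.13
```

apply_moves(commands=[[0,0,0,0,0,0],[0,0,0,0,0,0],[0,0,0,0,0,0]])

```text
clock: 22.0
position: [0.5324, 0.0135, 0.1026]
ee_rot: [-2.784, -0.263, 0.043]
force: [-0.1, -0.6, -3.4]
width: 0.129
```

```bash
python3 -c "
from tgt import *
st(); grab('wrist','w17'); place(.071,.075,step=1.5)"
```

```text
{'clock': np.float64(22.0), 'joints': array([ 0.1564,  0.5312, -0.0935,  1.8939, -0.3881,  0.8472,  0.5392]), 'position': array([0.5324, 0.0135, 0.1026]), 'ee_rot': array([-2.7836, -0.2626,  0.0429]), 'force': array([-0.0661, -0.6256, -3.3895]), 'dq': array([ 0.0046, -0.0016,  0.0038, -0.0086,  0.0007,  0.004 , -0.0043])}
n 2 from [0.5326 0.0134 0.1028] d [ 0.0057  0.0084 -0.0278]
[0.36, 0.14, 1.43, 0.001, -0.001, -0.001],[0.36, 0.14, 1.43, 0.001, -0.001, -0.001],
```

View pics/w17.png

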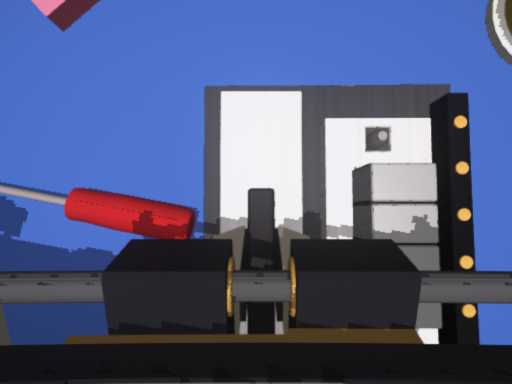

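The bar (columns 221–302) is parallel to the module's plate (left edge at column 325), with a clear gap. Lowering.

apply_moves(commands=[[0.3,0.15,1.4,0.001,-0.001,-0.001],[0.3,0.15,1.4,0,0,0],[0,0.5,1.3,0,0,0],[0,0,0,0,0,0],[0,0,0,0,0,0]])

```text
clock: 22.55
position: [0.5369, 0.0228, 0.0607]
ee_rot: [-2.781, -0.267, 0.047]
force: [0.7, -0.3, -3.3]
width: 0.126
```

```bash
python3 -c "
from tgt import *
st(); im,d,c=grab('wrist','w18'); place(.068,.0525,step=.5)
s=arm.observe(); R=Rn.from_rotvec(s['ee_rot']).as_matrix()@X.T; print('bar z',R[:,2].round(4),'yaw',np.degrees(np.arctan2(R[1,0],R[0,0])))
"
```

```text
{'clock': np.float64(22.55), 'joints': array([ 0.1501,  0.5997, -0.1088,  1.9079, -0.4041,  0.7674,  0.5599]), 'position': array([0.5369, 0.0228, 0.0607]), 'ee_rot': array([-2.781 , -0.2672,  0.0474]), 'force': array([ 0.7023, -0.3365, -3.2692]), 'dq': array([ 0.0002, -0.0194,  0.0031, -0.0116,  0.0001,  0.0035, -0.0025])}
n 2 from [0.5373 0.0228 0.0612] d [ 0.0039 -0.0004 -0.0087]
[0.19, 0.2, 0.39, 0.0, 0.0, 0.001],[0.19, 0.2, 0.39, 0.0, 0.0, 0.001],
bar z [ 9.e-04 -2.e-04 -1.e+00] yaw 10.97419402490085
```

View pics/w18.png

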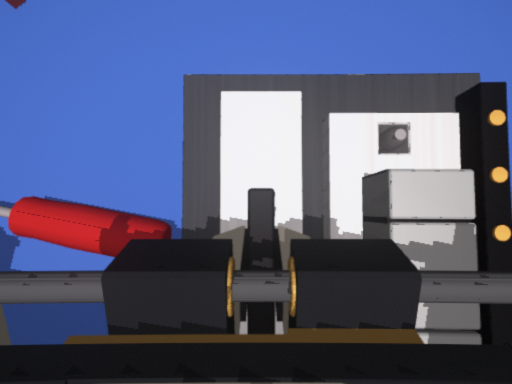

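apply_moves(commands=[[0.2,0.17,0.4,0,0,0],[0.2,0.15,0.4,0,0,0],[0,0,0,0,0,0],[0,0,0,0,0,0]])

```text
clock: 23.0
position: [0.5415, 0.0234, 0.0528]
ee_rot: [-2.781, -0.268, 0.045]
force: [-0.5, -0.2, -3.6]
width: 0.128
```

apply_moves(commands=[[0,0.03,0.09,0,0,0],[0,0,0,0,0,0]])

```text
clock: 23.2
position: [0.5415, 0.0234, 0.052]
ee_rot: [-2.781, -0.268, 0.045]
force: [-0.3, 1.1, -3.6]
width: 0.128
```

apply_moves(commands=[[0,0.03,0.09,0,0,0],[0,0,0,0,0,0]])

```text
clock: 23.4
position: [0.5414, 0.0234, 0.0509]
ee_rot: [-2.781, -0.268, 0.045]
force: [-0.1, 0.7, -4.1]
width: 0.125
```

apply_moves(commands=[[0.3,0,0,0,0,0],[0.3,0,0,0,0,0],[0.25,0,0,0,0,0],[0,0,0,0,0,0],[0,0,0,0,0,0]])

```text
clock: 23.9
position: [0.5498, 0.0251, 0.0509]
ee_rot: [-2.781, -0.268, 0.045]
force: [-0.8, 0.4, -3.1]
width: 0.13
```

apply_moves(commands=[[0,0.02,0.05,0,0,0],[0,0,0,0,0,0]])

```text
clock: 24.1
position: [0.5496, 0.025, 0.0503]
ee_rot: [-2.781, -0.268, 0.045]
force: [-0.2, -0.9, -4.0]
width: 0.125
```

```bash
python3 -c "
from tgt import *
st(); im,d,c=grab('wrist','w19'); p=arm.observe()['position']; print('dx',(M-p)@U)
cv2.imwrite('pics/c19.png',cv2.resize(im[70:230,200:400],None,fx=4,fy=3.7,interpolation=cv2.INTER_NEAREST)[:,:,::-1])
s=arm.observe(); R=Rn.from_rotvec(s['ee_rot']).as_matrix()@X.T; print('bar z',R[:,2].round(4),'yaw',np.degrees(np.arctan2(R[1,0],R[0,0])))
"
```

```text
{'clock': np.float64(24.1), 'joints': array([ 0.1431,  0.6284, -0.1079,  1.8833, -0.4045,  0.7603,  0.5576]), 'position': array([0.5496, 0.025 , 0.0503]), 'ee_rot': array([-2.7814, -0.2678,  0.0453]), 'force': array([-0.2476, -0.9473, -4.0213]), 'dq': array([-0.0006, -0.0018, -0.0002, -0.0018,  0.    ,  0.003 , -0.001 ])}
dx 0.05921405218528746
bar z [ 1.4e-03 -3.0e-04 -1.0e+00] yaw 10.983716630375184
```

View pics/c19.png

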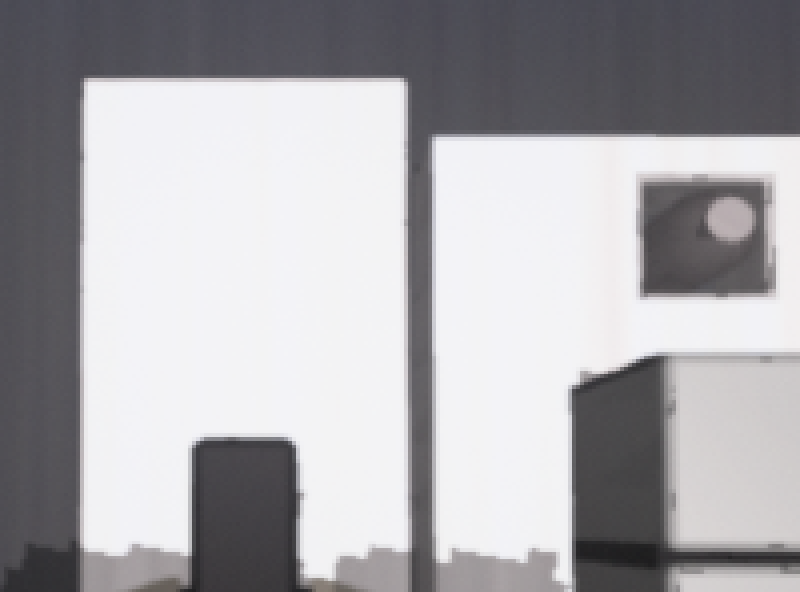

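There's an even gap of about 3 mm between bar and plate. I'll lower to contact, then push gently.

apply_moves(commands=[[0,0.02,0.05,0,0,0],[0,0,0,0,0,0]])

```text
clock: 24.35
position: [0.5498, 0.025, 0.0502]
ee_rot: [-2.781, -0.268, 0.045]
force: [-1.4, -0.7, 2.4]
width: 0.128
```

apply_moves(commands=[[0,0.02,0.05,0,0,0],[0,0,0,0,0,0]])

```text
clock: 24.55
position: [0.5498, 0.025, 0.0502]
ee_rot: [-2.781, -0.268, 0.045]
force: [-3.2, -3.1, 9.7]
width: 0.125
```

apply_moves(commands=[[0,-0.02,-0.05,0,0,0],[0.1,0,0,0,0,0],[0,0,0,0,0,0]])

```text
clock: 24.85
position: [0.5498, 0.025, 0.0502]
ee_rot: [-2.781, -0.268, 0.047]
force: [-6.2, -3.3, 9.2]
width: 0.133
```

apply_moves(commands=[[0.07,0,0,0,0,0],[0,0,0,0,0,0]])

```text
clock: 25.05
position: [0.5501, 0.0251, 0.0502]
ee_rot: [-2.781, -0.268, 0.048]
force: [-7.7, -3.3, 10.0]
width: 0.131
```

apply_moves(commands=[[0.07,0,0,0,0,0],[0,0,0,0,0,0]])

```text
clock: 25.25
position: [0.5509, 0.0254, 0.0502]
ee_rot: [-2.781, -0.268, 0.048]
force: [-6.6, -2.6, 10.3]
width: 0.129
```

apply_moves(commands=[[0,-0.02,-0.05,0,0,0],[0.05,0,0,0,0,0],[0,0,0,0,0,0]])

```text
clock: 25.55
position: [0.5519, 0.0254, 0.0502]
ee_rot: [-2.781, -0.268, 0.047]
force: [-5.6, -1.3, 2.8]
width: 0.132
```

apply_moves(commands=[[0.05,0,0,0,0,0],[0,0,0,0,0,0]])

```text
clock: 25.75
position: [0.552, 0.0254, 0.0502]
ee_rot: [-2.781, -0.268, 0.048]
force: [-6.6, -2.9, 4.5]
width: 0.129
```

```bash
python3 -c "
from tgt import *
st(); im,d,c=grab('wrist','w20'); p=arm.observe()['position']; print('dx',(M-p)@U)
cv2.imwrite('pics/c20.png',cv2.resize(im[70:230,200:400],None,fx=4,fy=3.7,interpolation=cv2.INTER_NEAREST)[:,:,::-1])
"
```

```text
{'clock': np.float64(25.75), 'joints': array([ 0.1406,  0.6318, -0.1062,  1.876 , -0.4032,  0.7657,  0.5544]), 'position': array([0.552 , 0.0254, 0.0502]), 'ee_rot': array([-2.7811, -0.2676,  0.0482]), 'force': array([-6.5999, -2.9171,  4.5236]), 'dq': array([ 0.0001, -0.0001, -0.0029,  0.0017,  0.0002, -0.0014, -0.0001])}
dx 0.056826199448019483
```

View pics/c20.png

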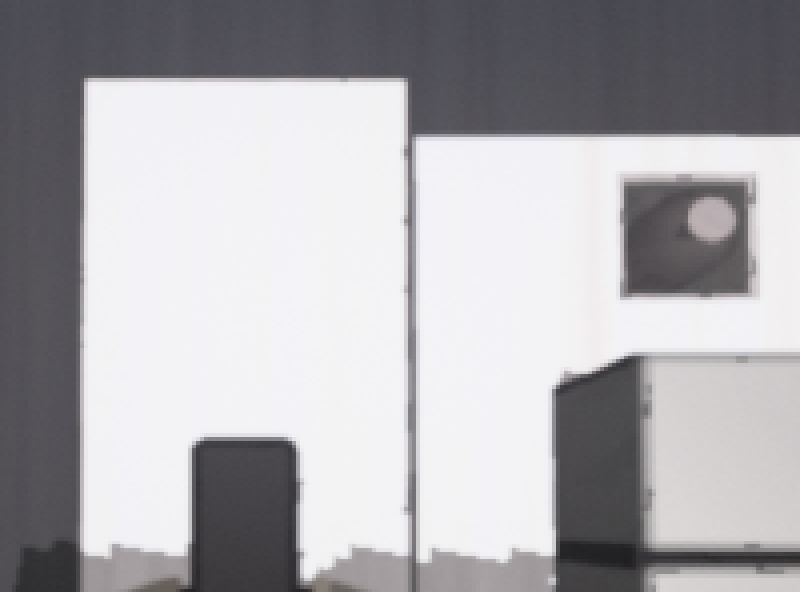

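The bar is flush to within about a pixel, and dx = 56.8 mm matches the expected 57 mm. One small extra push will make sure of full contact and alignment.

apply_moves(commands=[[0.05,-0.01,-0.03,0,0,0],[0.05,0,0,0,0,0],[0,0,0,0,0,0]])

```text
clock: 26.1
position: [0.5541, 0.0258, 0.0504]
ee_rot: [-2.781, -0.268, 0.045]
force: [-2.0, 0.1, -4.7]
width: 0.127
```

apply_moves(commands=[[0.05,0,0,0,0,0],[0,0,0,0,0,0]])

```text
clock: 26.3
position: [0.5544, 0.026, 0.0505]
ee_rot: [-2.781, -0.268, 0.046]
force: [-3.0, -2.0, -4.8]
width: 0.127
```

```bash
python3 -c "
from tgt import *
st(); im,d,c=grab('wrist','w21'); p=arm.observe()['position']; print('dx',(M-p)@U)
cv2.imwrite('pics/c21.png',cv2.resize(im[70:230,200:400],None,fx=4,fy=3.7,interpolation=cv2.INTER_NEAREST)[:,:,::-1])
"
```

```text
{'clock': np.float64(26.3), 'joints': array([ 0.1391,  0.6333, -0.1059,  1.8714, -0.403 ,  0.7667,  0.5528]), 'position': array([0.5544, 0.026 , 0.0505]), 'ee_rot': array([-2.7813, -0.2679,  0.0459]), 'force': array([-3.027 , -1.9965, -4.7952]), 'dq': array([ 0.0015, -0.0024,  0.0016,  0.0003, -0.0024, -0.0019,  0.0001])}
dx 0.054410119797469306
```

View pics/c21.png

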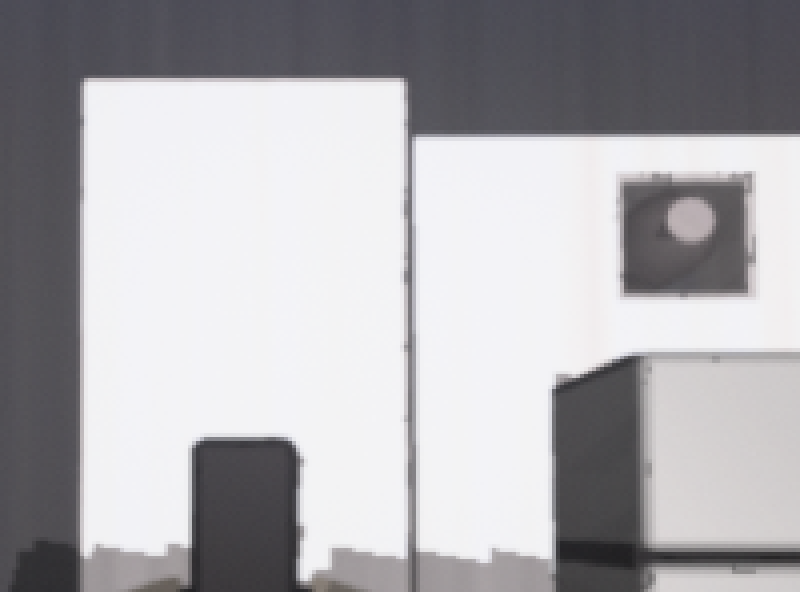

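The bar is flush along the visible length. The push moved the module about 2.4 mm within its peg play, which limits it to at most 2 mm from centre, inside the 4 mm tolerance. I'll settle it down and release with a small opening.

apply_moves(commands=[[0,0.02,0.05,0,0,0],[0,0,0,0,0,0]])

```text
clock: 26.55
position: [0.5544, 0.026, 0.0503]
ee_rot: [-2.781, -0.268, 0.046]
force: [-4.9, -0.2, -1.9]
width: 0.129
```

```bash
python3 -c "
from tgt import *
st()"
```

```text
{'clock': np.float64(26.55), 'joints': array([ 0.1394,  0.6336, -0.1061,  1.8717, -0.4033,  0.766 ,  0.5533]), 'position': array([0.5544, 0.026 , 0.0503]), 'ee_rot': array([-2.7812, -0.268 ,  0.0455]), 'force': array([-4.9463, -0.2382, -1.8554]), 'dq': array([-0.0002,  0.0003,  0.001 ,  0.0007,  0.0004, -0.0007,  0.0006])}
```

Light contact on both faces. Releasing.

apply_moves(commands=[[0,0,0,0,0,0],[0,0,0,0,0,0],[0,0,0,0,0,0],[0,0,0,0,0,0]], claw=0.48)

```text
clock: 26.95
position: [0.5552, 0.026, 0.0505]
ee_rot: [-2.781, -0.268, 0.043]
force: [-0.3, -0.2, 0.1]
width: 0.259
```

```bash
python3 -c "
from tgt import *
st(); im,d,c=grab('wrist','w22');print(arm.observe()['width']*92)
cv2.imwrite('pics/c22.png',cv2.resize(im[70:230,200:400],None,fx=4,fy=3.7,interpolation=cv2.INTER_NEAREST)[:,:,::-1])
"
```

```text
{'clock': np.float64(26.95), 'joints': array([ 0.1393,  0.6335, -0.1063,  1.8707, -0.4035,  0.7654,  0.5533]), 'position': array([0.5552, 0.026 , 0.0505]), 'ee_rot': array([-2.7814, -0.268 ,  0.0433]), 'force': array([-0.26  , -0.1886,  0.138 ]), 'dq': array([-0.0001,  0.0013,  0.0012,  0.0016,  0.0018,  0.0008, -0.0016])}
23.979187364278573
```

View pics/c22.png

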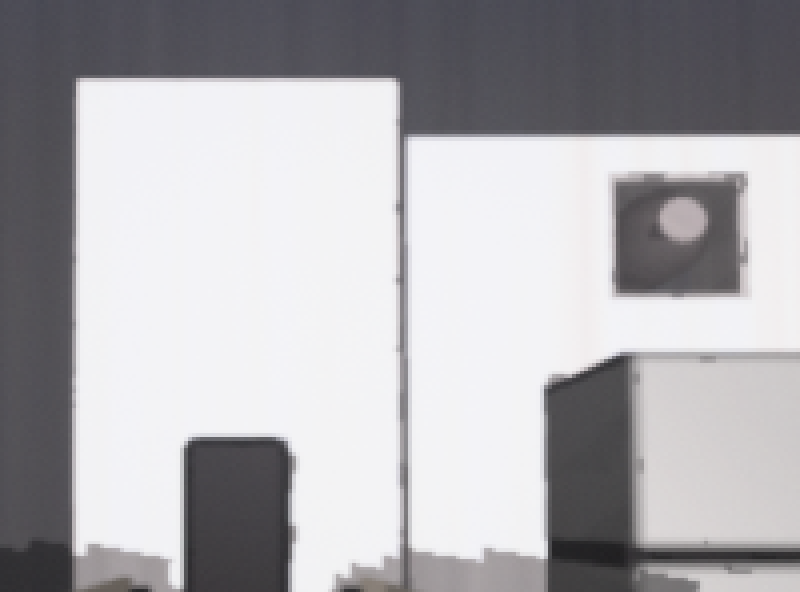

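The bar stays flush. Retreating, then a final view from the top and wrist cameras.

apply_moves(commands=[[0,0,-1,0,0,0],[0,0,-2,0,0,0],[0,0,-3,0,0,0],[0,0,-4,0,0,0],[0,0,-4,0,0,0]])

```text
clock: 27.5
position: [0.5633, -0.0217, 0.1837]
ee_rot: [-2.782, -0.268, 0.045]
force: [1.1, 0.5, -0.7]
width: 0.259
```

apply_moves(commands=[[0,2,-2,-0.09,0,0],[0,2,-1,-0.09,0,0],[0,2,0,-0.09,0,0],[0,1,0,-0.08,0,0],[0,0,0,0,0,0]])

```text
clock: 28.0
position: [0.5783, -0.0957, 0.1951]
ee_rot: [3.124, 0.304, 0.004]
force: [-0.5, 0.9, -0.6]
width: 0.26
```

apply_moves(commands=[[0,0,0,0,0,0],[0,0,0,0,0,0],[0,0,0,0,0,0]])

```text
clock: 28.3
position: [0.5781, -0.0973, 0.1942]
ee_rot: [3.127, 0.299, 0.002]
force: [-0.5, -0.3, 0.3]
width: 0.265
```

```bash
python3 -c "
from tgt import *
st(); im,d,c=grab('wrist','w23')
"
```

```text
{'clock': np.float64(28.3), 'joints': array([ 0.0196,  0.4203,  0.0775,  1.7451, -0.038 ,  0.9762,  0.3023]), 'position': array([ 0.5781, -0.0973,  0.1942]), 'ee_rot': array([3.127e+00, 2.989e-01, 2.100e-03]), 'force': array([-0.538 , -0.2581,  0.2678]), 'dq': array([-0.0012,  0.0012, -0.0009,  0.0021,  0.0069, -0.0031, -0.0047])}
```

View pics/w23.png

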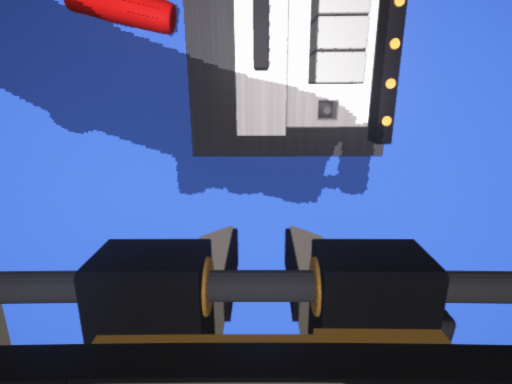

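The lower end is flush, with the bar at columns 237–286 and the plate from 287. I'll move back 8 cm to see the full length and measure it.

apply_moves(commands=[[0,-2.5,-0.5,0,0,0],[0,-2.5,-0.5,0,0,0],[0,-2.5,-0.5,0,0,0],[0,0,0,0,0,0],[0,0,0,0,0,0]])

```text
clock: 28.85
position: [0.5639, -0.0232, 0.2091]
ee_rot: [3.126, 0.302, 0.003]
force: [0.3, -0.3, -0.4]
width: 0.261
```

apply_moves(commands=[[0,0,0,0,0,0],[0,0,0,0,0,0],[0,0,0,0,0,0]])

```text
clock: 29.15
position: [0.5639, -0.0242, 0.2089]
ee_rot: [3.126, 0.298, 0.002]
force: [0.5, -0.3, -0.2]
width: 0.261
```

```bash
python3 -c "
from tgt import *
st(); im,d,c=grab('wrist','w24'); P=cloud(d,c)
cv2.imwrite('pics/c24.png',cv2.resize(im[0:240,160:420],None,fx=2.5,fy=2.5,interpolation=cv2.INTER_NEAREST)[:,:,::-1])
Q=P[:228].reshape(-1,3); Q=Q[np.isfinite(Q[:,2])]
def rc(l,h,w=None):
    q=Q[(Q[:,2]>l)&(Q[:,2]<h)]; q=q[((q-M)@U>-.09)&((q-M)@U<.038)]; r=cv2.minAreaRect(np.float32(q[:,:2]*1000)); print(l,h,np.round(r[0],1),np.round(r[1],1),round(r[2],2),'z',np.median(q[:,2]).round(4),len(q)); return q
rc(.064,.076); rc(.0262,.034); b=rc(.0185,.0255)
g=rc(.046,.06)
grab('top','t24')
"
```

```text
{'clock': np.float64(29.15), 'joints': array([-0.0976,  0.372 ,  0.0601,  1.7803, -0.0243,  0.9887,  0.162 ]), 'position': array([ 0.5639, -0.0242,  0.2089]), 'ee_rot': array([3.1258e+00, 2.9820e-01, 2.0000e-03]), 'force': array([ 0.5275, -0.2872, -0.2288]), 'dq': array([-0.0031, -0.0013, -0.0043, -0.0008, -0.0021, -0.001 , -0.0018])}
0.064 0.076 [609.6  36.1] [36.2 89.2] 11.0 z 0.0695 5200
0.0262 0.034 [609.4  36.2] [ 71.  161.1] 10.94 z 0.0297 8128
0.0185 0.0255 [574.3  30.4] [ 88.  180.4] 11.16 z 0.0217 8594
0.046 0.06 [570.   28.4] [46.1 89. ] 11.36 z 0.0536 1476
```

View pics/c24.png

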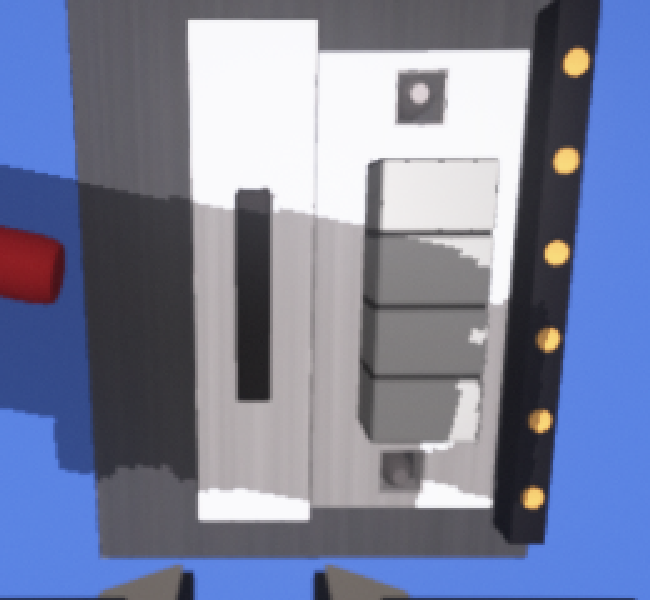

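View pics/t24.png

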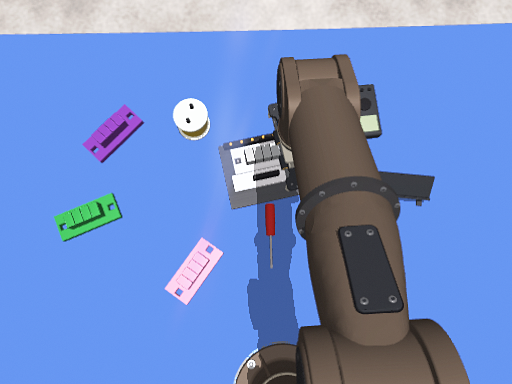

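```bash
python3 -c "
from tgt import *
im,d,c=load('w24'); P=cloud(d,c)[:228].reshape(-1,3); Q=P[np.isfinite(P[:,2])]
Mm=np.array([.6094,.0362,0]); a=np.radians(10.97); u=np.array([np.cos(a),np.sin(a),0]); v=np.array([-u[1],u[0],0])
s=(Q-Mm)@u; q=Q[(s<-.0375)&(s>-.09)&(Q[:,2]>.0175)&(Q[:,2]<.0265)]
r=cv2.minAreaRect(np.float32(q[:,:2]*1000)); print(r)
C=np.array([r[0][0],r[0][1],0])/1000; print('dx',(C-Mm)@u*1000,'dy',(C-Mm)@v*1000)
# height flatness
A=np.c_[(q-Mm)@u,(q-Mm)@v,np.ones(len(q))]; print('tilt',np.linalg.lstsq(A,q[:,2],rcond=None)[0])
seat=np.array([.6073,.0361,0]); print('module-seat mm',(Mm-seat)@u*1000,(Mm-seat)@v*1000)
# pegs now
g=onplane([[160+420/2.5-.5,93/2.5-.5],[160+400/2.5-.5,470/2.5-.5]],c,.038); print(g.round(4), g.mean(0))
# seam gap: inspect row profiles
gr=cv2.cvtColor(im,cv2.COLOR_RGB2GRAY)
for rr in (30,70,110,150,190): print(rr,gr[rr,280:293])
"
```

```text
((551.8555908203125, 25.930587768554688), (41.856544494628906, 180.47215270996094), 10.97790241241455)
dx -58.447115375151505 dy 0.8686539831201916
tilt [-0.00064967 -0.00021449  0.02169622]
module-seat mm 2.0806561071496557 -0.30144678432730126
[[ 0.5948  0.1009  0.038 ]
 [ 0.6192 -0.0258  0.038 ]] [0.60700206 0.03751708 0.038     ]
30 [250 250 250 250 249 240 205 232 249 250 250 250 250]
70 [251 251 251 251 250 233 225 249 250 250 251 251 251]
110 [178 179 182 182 159 141 161 172 173 176 176 175 175]
150 [177 178 179 164 144 150 165 168 170 170 171 171 172]
190 [177 180 178 146 140 163 167 169 171 169 168 170 174]
```

All checks hold, so I'm handing in.

```bash
python3 -c "
from cell import order
print(order.sign_off())"
```

```text
the job is handed in; nothing more can be done
None
```

The module is seated on the pegs and released, and the straightedge lies flat on the ledge, flush along the module's plate. I handed the job in at about 29 s; the hand-in reports no verdict.

**Final checks (wrist camera):**

| Check | Measured | Limit or expected |
|---|---|---|
| Module block tops, height | 69.5 mm | 70 mm |
| Module plate top, height | 29.7 mm | 30 mm |
| Module offset from seat | about 2.1 mm | under 4 mm |
| Module yaw against fixture | within 0.1° | 0.06 rad (3.4°) |
| Straightedge top, height | 21.7 mm, level | 22 mm |
| Straightedge to module centre, along x | about 57.4 mm | 54.5–59.2 mm |
| Straightedge parallel to module | within about 0.1° | 0.022 rad (1.3°) |
| Offset lengthways | about 1 mm | 30 mm |

**Things to know:**
- **Module shifted:** My last push against the plate moved the module about 2.4 mm within its 2 mm play on the pegs. That accounts for most of the 2.1 mm offset from the seat.
- **Straightedge distance:** My first automatic fit gave 58.4 mm because it cut off part of the bar. The 57.4 mm comes from the bar's outer edge, and only a thin line about one pixel wide shows at the seam.
- **Straightedge grasp:** The first approach stopped short at a joint limit, so I gripped with the tool leaned 20° along the bar. The bar was held and released squarely.
- **Bystanders:** In the last top view the drum and screwdriver are where they started. The meter was partly hidden behind the arm, but the visible part is in place.

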